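# Restock the spice organizer and put the empties with the washing-up

## Robot

A 6-joint arm with a two-finger parallel gripper is mounted at the origin on the work surface. World frame = base frame: x ahead of the robot, y to its left, z up, the work surface at z = 0. Lengths are in m, angles in degrees, forces in N, time in s.
With the tool pointing down it reaches from about 0.25 to 0.725 m from the base axis. Payload 9.7 kg.
Tool frame: the origin (TCP) lies on the centre line of the jaws, within the pads' length; the fingertips stand tip_extent ahead of it and the grasp point (between the pads) lies 3 mm ahead of it (tip_extent is the distance from the TCP to the fingertips, in m); z points along the fingers, y is the line along which they close (so a half turn about z gives the same grasp; the last joint's range is limited). The gripper opens to 85 mm and grips with 20 to 120 N. Pads are 22 mm wide; open, the fingers measure 114 mm over their backs; the gripper's body (76 mm by 85 mm) begins 54 mm behind the grasp point. The pads swing forward as they close: fully open they stand 13 mm farther back than shut.
Start: joints at [-65.145, 4.979, 10.078, 95.1, 0, 90], TCP at [0.231, -0.499, 0.253] pointing down, gripper open.
Joint ranges: [-179.16, 179.16], [-48.56, 103.87], [-65.8, 70.77], [-126.05, 130.52], [-82.76, 87.17], [-180, 180]. Speed limits (degrees/s): [127.2, 127.2, 147.25, 180, 180, 180].

## Interface

Orientations are given as [roll, pitch, yaw] about the fixed x, y, z axes, in that order (R = Rz(yaw) Ry(pitch) Rx(roll)).
In Python, from workcell import * gives the robot as it stands.
- The arm moves only by the tool servo_tool, never from a script. Its argument "rows" is a list of rows, each an object with "offset": the shift along the tool's x, y, z as a fraction of full scale, a list of three; "yaw": the turn about the tool's z as a fraction of full scale; "claw": the closure, from 0 (fully open) to 1 (shut). A call has 1 to 12 rows; each row is the pose to reach, as a shift and turn from the pose commanded when the call began, along the tool's axes at that moment, turning the shorter way round; what a row does not reach only later rows make up. Full scale, the value 1, is 0.1 m for a shift and pi rad for a turn. A row lasts 1/8 s, in which the tool goes at most 62.5 mm and 10.7 degrees, less where a joint would pass 70% of its speed; a pose out of reach is approached as far as the arm can. A call with a number of a shift or a turn outside -1 to 1 is refused whole. A call with a gripper value outside its range is refused whole. The fingers move at their own pace and stop on an object; "squeeze" is the grip in N (left out, the last holds). Time passes only in rows, so rows that repeat a pose let the fingers close. It gives the time, the measured TCP pose, the force, the opening and the grip force at its end, in the units of the state.
- get_obs(): the state, without advancing time (a new reading comes with each control period).
- camera(name): name is "scene" or "top" or "wrist"; returns (picture, depth): 400x640x3 uint8, red, green, blue; 400x640 float32, m along the optical axis (not along the pixel's ray), 0 where there is no reading.
- camera_info(name): a dict with "fx", "fy", "cx", "cy" (pixels), "cam_to_world" (4x4, takes a point from camera to world coordinates); the wrist camera has in their place "hand_eye" (4x4, takes a point from camera to tool coordinates, whose origin is the TCP and whose axes are the flange's). Camera axes: x right, y up, looking along -z (the intrinsics and any distortion apply to the point x, -y, -z); pixel columns grow to the right and rows downward; lengths in m; the calibration is good to about 2 mm. A picture is of the moment at which its call begins: read the wrist's pose just before it. camera_info takes no time and is no camera call.
- job_done(): hands the job in; it is judged then, once.
The state is a dict: "time": time; "q": joint angles; "qd": joint speeds; "joint_efforts": joint torques, N m; "ee_pos": TCP position; "tcp_rot": TCP orientation; "wrist_force": force on the tool from outside, world axes, zero at the start; "torque": the same for the moment, N m; "opening": finger opening in m; "grasp_force": force on a finger pad.
Only numpy, scipy, OpenCV 4.12 (cv2) and the standard library are available. Lean on these libraries where they do the work, as an engineer would, in place of code of your own. Each camera call takes 0.05 s, during which the arm holds its last target. There are 200 camera calls.

## Task

Restock the spice organizer: take the empty jars (the open ones without a cap) out of it and stand them, set down gently, in whichever of the two steel trays the bamboo tongs are lying in, and stand every capped jar from the row behind the organizer upright in a free cell of the organizer, one to a cell. The capped jars already in the organizer stay in their cells, the tongs stay in their tray, and the shaker, spoon, mug and bottle are left where they are.

Things in the scene. Friction and masses are not known exactly. Their poses are not given: they have to be found in the camera images.
- organizer: white plastic spice organizer, an open box 152 mm (its x) by 226 mm (its y), 45 mm high, fixed, with thin partitions making 2 (along x) by 3 (along y) square cells, 74 mm from centre to centre: cell centres at x = -37, 37 and y = -74, 0, 74 mm in its frame; each cell 70 mm wide inside; walls and floor 4 mm. Origin: centre of its underside
- keep1: amber glass spice jar, 46 mm in diameter, with a black flip-top cap (41 mm wide, from 76 mm up): full, 95 mm tall in all, 0.1 to 0.2 kg, bottom-heavy; the straight glass wall runs from 0 to 70 mm. Origin: centre of its underside, z up the jar. Starts in a cell of the organizer, where it is to stay
- keep2: amber glass spice jar, 46 mm in diameter, with a black flip-top cap (41 mm wide, from 76 mm up): full, 95 mm tall in all, 0.1 to 0.2 kg, bottom-heavy; the straight glass wall runs from 0 to 70 mm. Origin: centre of its underside, z up the jar. Starts in a cell of the organizer, where it is to stay
- empty1: amber glass spice jar, 46 mm in diameter, without a cap, its mouth open: empty, 76 mm tall, about 0.1 kg; the straight wall runs from 0 to 70 mm. Origin: centre of its underside, z up the jar. Starts in a cell of the organizer; may be absent
- empty2: amber glass spice jar, 46 mm in diameter, without a cap, its mouth open: empty, 76 mm tall, about 0.1 kg; the straight wall runs from 0 to 70 mm. Origin: centre of its underside, z up the jar. Starts in a cell of the organizer; may be absent
- empty3: amber glass spice jar, 46 mm in diameter, without a cap, its mouth open: empty, 76 mm tall, about 0.1 kg; the straight wall runs from 0 to 70 mm. Origin: centre of its underside, z up the jar. Starts in a cell of the organizer; may be absent
- empty4: amber glass spice jar, 46 mm in diameter, without a cap, its mouth open: empty, 76 mm tall, about 0.1 kg; the straight wall runs from 0 to 70 mm. Origin: centre of its underside, z up the jar. Starts in a cell of the organizer; may be absent
- new1: amber glass spice jar, 46 mm in diameter, with a black flip-top cap (41 mm wide, from 76 mm up): full, 95 mm tall in all, 0.1 to 0.2 kg, bottom-heavy; the straight glass wall runs from 0 to 70 mm. Origin: centre of its underside, z up the jar. Starts on the counter in the row behind the organizer; may be absent
- new2: amber glass spice jar, 46 mm in diameter, with a black flip-top cap (41 mm wide, from 76 mm up): full, 95 mm tall in all, 0.1 to 0.2 kg, bottom-heavy; the straight glass wall runs from 0 to 70 mm. Origin: centre of its underside, z up the jar. Starts on the counter in the row behind the organizer; may be absent
- new3: amber glass spice jar, 46 mm in diameter, with a black flip-top cap (41 mm wide, from 76 mm up): full, 95 mm tall in all, 0.1 to 0.2 kg, bottom-heavy; the straight glass wall runs from 0 to 70 mm. Origin: centre of its underside, z up the jar. Starts on the counter in the row behind the organizer; may be absent
- new4: amber glass spice jar, 46 mm in diameter, with a black flip-top cap (41 mm wide, from 76 mm up): full, 95 mm tall in all, 0.1 to 0.2 kg, bottom-heavy; the straight glass wall runs from 0 to 70 mm. Origin: centre of its underside, z up the jar. Starts on the counter in the row behind the organizer; may be absent
- tray_left: shallow open steel tray, 240 mm (its x) by 150 mm (its y), wall and floor 4 mm, 20 mm high, fixed, on the left (+y) of the organizer. Origin: centre of its underside (its floor surface is 4 mm higher). Either the bamboo tongs or a steel spoon lies in it, along its x on the side away from the organizer, about 40 mm from the tray's middle line; the strip on the organizer's side is free
- tray_right: shallow open steel tray, 240 mm (its x) by 150 mm (its y), wall and floor 4 mm, 20 mm high, fixed, on the right (-y) of the organizer. Origin: centre of its underside (its floor surface is 4 mm higher). Either the bamboo tongs or a steel spoon lies in it, along its x on the side away from the organizer, about 40 mm from the tray's middle line; the strip on the organizer's side is free
- tongs: bamboo mini tongs lying in one of the two trays, 115 mm long (x), 26 mm wide, 12 mm high. Origin: middle of the underside
- shaker: bystander: small steel shaker with a domed top, 36 mm in diameter, 58 mm tall, standing in the same row as the new jars. Origin: centre of its underside
- spoon: bystander: steel spoon, about 130 mm long, lying in the tray that does not hold the tongs
- mug: bystander: white ceramic mug, 80 mm wide, 92 mm tall, at the back right
- oil: bystander: green oil bottle, 60 mm wide, 200 mm tall, at the back

How it is judged (in metres and radians):
At the end, for the whole second after the job is handed in: Every capped jar stands upright (within 0.15 rad), at rest on the floor of an organizer cell, one to a cell (two do not fit); every empty jar stands likewise inside the tray where the tongs lie. Undersides less than 14 mm above the underside of organizer or tray (x of keep1 in the frame of organizer between -0.072 and 0.072 m and y of keep1 in the frame of organizer between -0.109 and 0.109 m and z of each of keep1, keep2, new1, new2, new3, new4 in the frame of organizer below 0.014 m and angle between each of keep1, keep2, new1, new2, new3, new4, empty1, empty2, empty3, empty4's own z axis and vertical below 0.15 rad and linear speed of each of keep1, keep2, new1, new2, new3, new4, empty1, empty2, empty3, empty4 below 0.03 m/s and x of keep2 in the frame of organizer between -0.072 and 0.072 m and y of keep2 in the frame of organizer between -0.109 and 0.109 m and x of new1 in the frame of organizer between -0.072 and 0.072 m and y of new1 in the frame of organizer between -0.109 and 0.109 m and x of new2 in the frame of organizer between -0.072 and 0.072 m and y of new2 in the frame of organizer between -0.109 and 0.109 m and x of new3 in the frame of organizer between -0.072 and 0.072 m and y of new3 in the frame of organizer between -0.109 and 0.109 m and x of new4 in the frame of organizer between -0.072 and 0.072 m and y of new4 in the frame of organizer between -0.109 and 0.109 m and ((x of tongs in the frame of tray_left between -0.11 and 0.11 m and y of tongs in the frame of tray_left between -0.075 and 0.075 m and z of tongs in the frame of tray_left below 0.03 m and (x of empty1 in the frame of tray_left between -0.112 and 0.112 m and y of empty1 in the frame of tray_left between -0.067 and 0.067 m and z of empty1 in the frame of tray_left below 0.014 m) and (x of empty2 in the frame of tray_left between -0.112 and 0.112 m and y of empty2 in the frame of tray_left between -0.067 and 0.067 m and z of empty2 in the frame of tray_left below 0.014 m) and (x of empty3 in the frame of tray_left between -0.112 and 0.112 m and y of empty3 in the frame of tray_left between -0.067 and 0.067 m and z of empty3 in the frame of tray_left below 0.014 m) and (x of empty4 in the frame of tray_left between -0.112 and 0.112 m and y of empty4 in the frame of tray_left between -0.067 and 0.067 m and z of empty4 in the frame of tray_left below 0.014 m)) or (x of tongs in the frame of tray_right between -0.11 and 0.11 m and y of tongs in the frame of tray_right between -0.075 and 0.075 m and z of tongs in the frame of tray_right below 0.03 m and (x of empty1 in the frame of tray_right between -0.112 and 0.112 m and y of empty1 in the frame of tray_right between -0.067 and 0.067 m and z of empty1 in the frame of tray_right below 0.014 m) and (x of empty2 in the frame of tray_right between -0.112 and 0.112 m and y of empty2 in the frame of tray_right between -0.067 and 0.067 m and z of empty2 in the frame of tray_right below 0.014 m) and (x of empty3 in the frame of tray_right between -0.112 and 0.112 m and y of empty3 in the frame of tray_right between -0.067 and 0.067 m and z of empty3 in the frame of tray_right below 0.014 m) and (x of empty4 in the frame of tray_right between -0.112 and 0.112 m and y of empty4 in the frame of tray_right between -0.067 and 0.067 m and z of empty4 in the frame of tray_right below 0.014 m)))); the robot touches nothing.
It fails at once if a capped jar that was in the organizer at the start is moved more than 30 mm (distance of any of keep1, keep2 from where it was at the start of the episode above 0.03 m).
It fails at once if a bystander (shaker, spoon, mug, bottle) is moved more than 50 mm (distance of any of shaker, spoon, mug, oil from where it was at the start of the episode above 0.05 m).
It fails at once if an empty jar is dropped or banged onto a tray (contact over 40 N) (contact force between any of empty1, empty2, empty3, empty4 and tray_left above 40 N or contact force between any of empty1, empty2, empty3, empty4 and tray_right above 40 N).
Of empty1, empty2, empty3, empty4 only 2 to 3 are there at a start; the rules pass over those that are not, and their reading is None.
Of new1, new2, new3, new4 only 3 to 4 are there at a start; the rules pass over those that are not, and their reading is None.
At some moment in a run one of new1, new2, new3, new4 may be knocked a few centimetres aside while the robot is not near it.
It also fails if it takes over 208 s, if anything falls off the work surface, if the arm or the gripper's body presses on something with over 40 N, if the wrist force passes 120 N, or if a joint passes its speed limit or range.

## Working session

There is one attempt and no reset: what is moved stays moved. The work goes in short steps, Python scripts to look and compute and a tool call to move; the robot and the scene stay as the last step left them, time stands still between calls to the robot, and variables do not carry over. Pictures are saved under pics/ and viewed, at most 14 in all, crops included, and the job is handed in when it is done.

Besides the shell and the picture viewer there is one more tool, called after ">>>" in YAML: its name, and indented under it one key for each argument. servo_tool: Moves the arm, as the interface text tells. Its arguments: {"type":"object","properties":{"rows":{"type":"array"},"squeeze":{"type":"number"}},"required":["rows"]}

```bash
ls; mkdir -p pics; python3 - <<'E'
from workcell import *
import cv2,numpy as np
o=get_obs();print(o)
for n in("top","scene"):
    p,d=camera(n);cv2.imwrite(f"pics/{n}0.png",p[:,:,::-1]);np.save(f"{n}0.npy",d);i=camera_info(n);print(n,i)
print(camera_info("wrist"))
E
```

```text
pics
{'time': 0.0, 'q': array([-6.51463102e+01,  5.01129284e+00,  1.00344275e+01,  9.51000543e+01,
       -2.10921398e-03,  9.00018390e+01]), 'qd': array([ 0.06459463, -0.05602051, -0.04884216, -0.11728336, -0.00086548,
        0.01844721]), 'joint_efforts': array([-6.40311155e-04, -5.20396614e+01,  4.64791739e+01,  1.66969781e-02,
       -6.81070287e-05,  1.18246302e-05]), 'ee_pos': array([ 0.23107207, -0.49888061,  0.25258097]), 'tcp_rot': array([-1.79923080e+02,  2.11168098e-03,  2.48518536e+01]), 'wrist_force': array([ 0.40449646,  0.2509094 , -0.44936843]), 'torque': array([0.01780181, 0.02643494, 0.01463326]), 'grasp_force': 0.0, 'opening': 0.0853226569420445}
top {'fx': 502.42325954309064, 'fy': 502.42325954309064, 'cx': 316.91880074870346, 'cy': 202.30207293117496, 'cam_to_world': array([[-1.52110610e-02,  9.96992611e-01, -7.59891932e-02,
         4.94913333e-01],
       [-9.99884268e-01, -1.51464780e-02,  1.42617577e-03,
         7.69904778e-03],
       [ 2.70918065e-04,  7.60020925e-02,  9.97107621e-01,
         1.59339612e+00],
       [ 0.00000000e+00,  0.00000000e+00,  0.
[... 168 characters left out ...]
ray([[-0.774701  , -0.36455875,  0.5166578 ,  1.21660715],
       [ 0.63231811, -0.45114389,  0.629796  ,  0.75788065],
       [ 0.00348937,  0.81459568,  0.58001872,  0.73105493],
       [ 0.        ,  0.        ,  0.        ,  1.        ]])}
{'fx': 322.9208707044629, 'fy': 322.9208707044629, 'cx': 328.30584371752553, 'cy': 198.92130638818512, 'hand_eye': array([[ 2.93046630e-05,  9.64134182e-01,  2.65415294e-01,
         6.63030692e-02],
       [ 9.99999719e-01, -2.26899563e-04,  7.13813310e-04,
        -3.08273321e-04],
       [ 7.48434426e-04,  2.65415199e-01, -9.64133918e-01,
        -1.20519399e-01],
       [ 0.00000000e+00,  0.00000000e+00,  0.00000000e+00,
         1.00000000e+00]])}
```

View pics/top0.png

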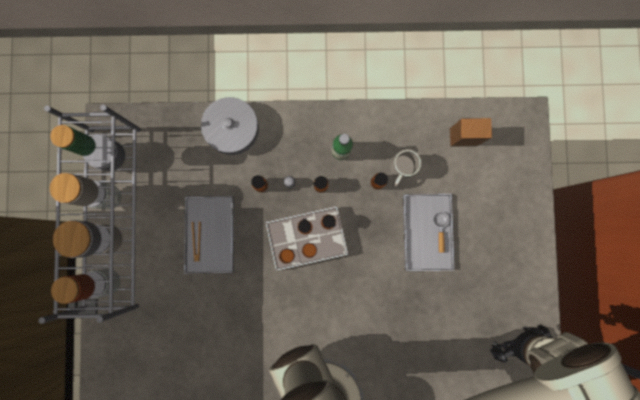

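View pics/scene0.png

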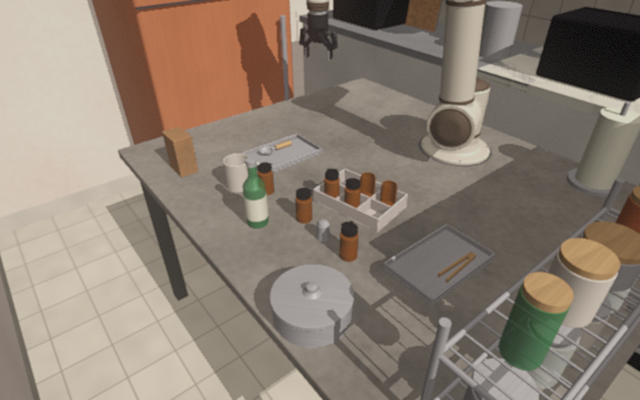

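The top view shows the tongs in the left tray (197,240). The empties are at (287,256) and (309,250), and the kept capped jars at (305,226) and (329,221). The new jars stand at (259,183), (321,184) and (380,180), with the shaker at (289,182).

```bash
cat > h.py <<'E'
from workcell import *
import workcell,cv2,numpy as np
from scipy.spatial.transform import Rotation as R
def pose():
    o=get_obs();T=np.eye(4);T[:3,:3]=R.from_euler('xyz',o['tcp_rot'],degrees=True).as_matrix();T[:3,3]=o['ee_pos'];return o,T
def ray(n,uv,T=None):
    i=camera_info(n);M=i["cam_to_world"] if n!="wrist" else T@i["hand_eye"]
    uv=np.atleast_2d(uv).astype(float)
    d=np.c_[(uv[:,0]-i["cx"])/i["fx"],-(uv[:,1]-i["cy"])/i["fy"],-np.ones(len(uv))]@M[:3,:3].T
    return M[:3,3],d
def onz(n,uv,z,T=None):
    o,d=ray(n,uv,T);return o+d*((z-o[2])/d[:,2])[:,None]
def cloud(n,depth,T=None):
    v,u=np.mgrid[:400,:640];o,d=ray(n,np.c_[u.ravel(),v.ravel()],T)
    return (o+d*depth.reshape(-1,1)).reshape(400,640,3)
E
python3 - <<'E'
from h import *
print([k for k in dir(workcell) if not k.startswith('_')]); 
print({k:v for k,v in vars(workcell).items() if 'tip' in k.lower()})
im=cv2.imread("pics/top0.png");d=np.load("top0.npy");P=cloud("top",d)
hsv=cv2.cvtColor(im,cv2.COLOR_BGR2HSV)
blk=((hsv[...,2]<70)&(P[...,2]>.07)&(P[...,2]<.11)).astype(np.uint8)
amb=((hsv[...,1]>140)&(hsv[...,0]<18)&(P[...,2]>.02)).astype(np.uint8)
for nm,m in(("blk",blk),("amb",amb)):
    m[:165]=0;m[275:]=0;m[:,:240]=0;m[:,400:]=0
    n,l,s,c=cv2.connectedComponentsWithStats(m)
    for k in range(1,n):
        if s[k,4]>15:
            z=np.percentile(P[l==k][:,2],80);print(nm,s[k],c[k].round(1),z.round(3),onz("top",c[k],.095 if nm=="blk" else .08).round(3))
# trays: height > .012 wall points
for nm,(a,b) in {"left":(175,245),"right":(395,465),"org":(262,352)}.items():
    sub=P[185:285,a:b].reshape(-1,3); lo,hi=(.013,.03) if nm!="org" else (.036,.052)
    q=sub[(sub[:,2]>lo)&(sub[:,2]<hi)][:,:2].astype(np.float32);r=cv2.minAreaRect(q);print(nm,len(q),r)
    for z in (.0,): pass
vis=cv2.resize(im[160:290,170:410],None,fx=3.3,fy=3.3,interpolation=cv2.INTER_CUBIC);cv2.imwrite("pics/c1.png",vis)
for uv in [(259,183),(289,182),(321,184),(380,180),(406,162),(395,182),(342,146)]: print(uv,P[uv[1],uv[0]].round(3))
E
```

```text
['PlanningError', 'camera', 'camera_info', 'get_obs', 'job_done', 'tip_extent']
{'tip_extent': 0.022}
blk [373 173  15  13 140] [380.4 179.1] 0.095 [[ 0.676 -0.186  0.095]]
blk [252 176  14  13 138] [258.  181.8] 0.096 [[0.673 0.181 0.095]]
blk [313 176  15  13 140] [320.4 182.4] 0.095 [[ 0.669 -0.006  0.095]]
blk [323 215  12  13 127] [328.6 221.2] 0.1 [[ 0.552 -0.028  0.095]]
blk [299 219  12  14 128] [304.4 225.9] 0.1 [[0.539 0.044 0.095]]
amb [372 177  11  11  44] [375.2 184. ] 0.077 [[ 0.663 -0.172  0.08 ]]
amb [255 184  12   7  33] [261.8 187.9] 0.071 [[0.656 0.172 0.08 ]]
amb [315 187  12   5  29] [320.6 189. ] 0.078 [[ 0.65  -0.006  0.08 ]]
amb [307 244   9  12  19] [312.6 247.7] 0.082 [[0.474 0.021 0.08 ]]
amb [281 250  13  12  33] [289.5 253.8] 0.081 [[0.457 0.09  0.08 ]]
left 521 ((0.5140998363494873, 0.36124590039253235), (0.17848879098892212, 0.25268590450286865), 89.54638671875)
right 546 ((0.516818106174469, -0.34106528759002686), (0.23976275324821472, 0.15165086090564728), 0.03380436450242996)
org 517 ((0.5554444789886475, 0.05208945274353027), (0.25821802020072937, 0.2258411943912506), 11.690605163574219)
(259, 183) [0.669 0.178 0.101]
(289, 182) [0.676 0.091 0.053]
(321, 184) [ 0.665 -0.008  0.09 ]
(380, 180) [ 0.673 -0.184  0.097]
(406, 162) [ 0.741 -0.281  0.005]
(395, 182) [ 0.669 -0.233  0.071]
(342, 146) [ 0.768 -0.07   0.148]
```

View pics/c1.png

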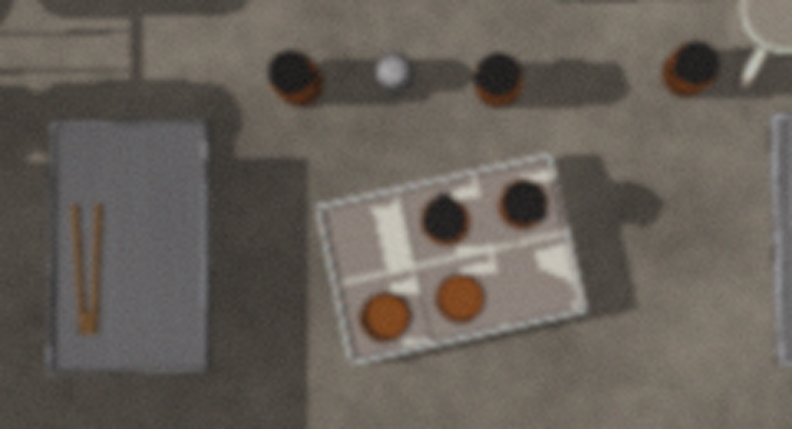

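The crop confirms this: the tongs are in the left half of the left tray, and the empties are at crop (386,316) and (461,297). The organizer corners are at (318,206), (552,154), (586,313) and (352,361).

```bash
python3 - <<'E'
from h import *
f=lambda l:np.array(l)/3.3+[170,160]-.35
C=onz("top",f([(318,206),(552,154),(586,313),(352,361)]),.045);print("org",C.round(3))
c=C.mean(0);v=(C[0]+C[3]-C[1]-C[2]);yaw=np.degrees(np.arctan2(v[1],v[0]))-90;print(c,yaw,np.linalg.norm(C[0]-C[1]),np.linalg.norm(C[1]-C[2]))
Rz=R.from_euler('z',yaw,degrees=True).as_matrix()
for x in(-.037,.037):
  for y in(-.074,0,.074): print("cell",x,y,(c+Rz@[x,y,0])[:2].round(3))
print("empt",onz("top",f([(386,316),(461,297)]),.08).round(3))
print("keep",onz("top",[(328.6,221.2),(304.4,225.9)],.099).round(3))
T=onz("top",f([(54,122),(208,122),(208,372),(54,372)]),.02);print("tray",T.round(3),T.mean(0))
print("tongs",onz("top",f([(75,205),(97,205),(88,332)]),.012).round(3))
E
```

```text
org [[ 0.554  0.163  0.045]
 [ 0.6   -0.056  0.045]
 [ 0.451 -0.085  0.045]
 [ 0.41   0.133  0.045]]
[0.50369    0.03874105 0.045     ] 11.168259582468693 0.22400531132047496 0.1513304509105589
cell -0.037 -0.074 [ 0.482 -0.041]
cell -0.037 0 [0.467 0.032]
cell -0.037 0.074 [0.453 0.104]
cell 0.037 -0.074 [ 0.554 -0.027]
cell 0.037 0 [0.54  0.046]
cell 0.037 0.074 [0.526 0.119]
empt [[0.452 0.099 0.08 ]
 [0.468 0.03  0.08 ]]
keep [[ 0.552 -0.028  0.099]
 [ 0.539  0.044  0.099]]
tray [[0.639 0.417 0.02 ]
 [0.637 0.27  0.02 ]
 [0.4   0.271 0.02 ]
 [0.403 0.416 0.02 ]] [0.51970171 0.34313368 0.02      ]
tongs [[0.56  0.398 0.012]
 [0.56  0.377 0.012]
 [0.439 0.386 0.012]]
```

>>> servo_tool:
  rows:
    - {"offset": [0.5, -0.5, 0], "yaw": -0.087, "claw": 0}
    - {"offset": [1, -1, 0], "yaw": -0.174, "claw": 0}
    - {"offset": [1, -1, 0], "yaw": -0.174, "claw": 0}
    - {"offset": [1, -1, 0], "yaw": -0.174, "claw": 0}

```text
time: 0.6
ee_pos: [0.2803, -0.3654, 0.2535]
tcp_rot: [180.0, 0.0, 56.2]
wrist_force: [0.1, 0.5, 0.8]
opening: 0.0854
grasp_force: 0.0
```

>>> servo_tool:
  rows:
    - {"offset": [0.5, -0.15, 0], "yaw": 0, "claw": 0}
    - {"offset": [1, -0.29, 0], "yaw": 0, "claw": 0}
    - {"offset": [1, -0.29, 0], "yaw": 0, "claw": 0}

```text
time: 0.98
ee_pos: [0.3121, -0.2658, 0.2535]
tcp_rot: [180.0, -0.0, 56.1]
wrist_force: [-0.6, -0.4, 0.4]
opening: 0.0853
grasp_force: 0.0
```

>>> servo_tool:
  rows:
    - {"offset": [0.5, -0.15, 0], "yaw": 0, "claw": 0}
    - {"offset": [1, -0.29, 0], "yaw": 0, "claw": 0}
    - {"offset": [1, -0.29, 0], "yaw": 0, "claw": 0}

```text
time: 1.35
ee_pos: [0.3439, -0.1667, 0.2533]
tcp_rot: [180.0, -0.0, 56.2]
wrist_force: [-0.2, 0.1, 1.2]
opening: 0.0854
grasp_force: 0.0
```

>>> servo_tool:
  rows:
    - {"offset": [0.5, -0.15, 0], "yaw": 0, "claw": 0}
    - {"offset": [1, -0.29, 0], "yaw": 0, "claw": 0}
    - {"offset": [1, -0.29, 0], "yaw": 0, "claw": 0}

```text
time: 1.72
ee_pos: [0.3756, -0.0677, 0.253]
tcp_rot: [-180.0, 0.0, 56.2]
wrist_force: [-0.1, -0.8, -0.5]
opening: 0.0854
grasp_force: 0.0
```

>>> servo_tool:
  rows:
    - {"offset": [0.5, -0.15, 0], "yaw": 0, "claw": 0}
    - {"offset": [1, -0.29, 0], "yaw": 0, "claw": 0}
    - {"offset": [1, -0.29, 0], "yaw": 0, "claw": 0}
    - {"offset": [1, -0.29, 0], "yaw": 0, "claw": 0}
    - {"offset": [1, -0.29, 0], "yaw": 0, "claw": 0}

```text
time: 2.35
ee_pos: [0.4062, 0.029, 0.2533]
tcp_rot: [180.0, 0.0, 56.0]
wrist_force: [-0.7, -0.7, -0.0]
opening: 0.0853
grasp_force: 0.0
```

```bash
cat >> h.py <<'E'
def go(tgt,yaw=None):
    o,T=pose();t=T[:3,:3].T@(np.array(tgt)-T[:3,3]);print("pos",o['ee_pos'].round(4),"rot",o['tcp_rot'].round(2),"t",round(o['time'],2),"-> offset",(t/.1).round(3),"" if yaw is None else round(-((yaw-o['tcp_rot'][2]+180)%360-180)/180,3))
E
python3 - <<'E'
from h import *
o,T=pose();p,d=camera("wrist");cv2.imwrite("pics/w1.png",p[:,:,::-1]);np.save("w1.npy",d)
P=cloud("wrist",d,T);z=P[...,2]
m=((z>.07)&(z<.11)).astype(np.uint8);n,l,s,c=cv2.connectedComponentsWithStats(m)
for k in range(1,n):
    if s[k,4]>200:
        cc,r=cv2.minEnclosingCircle(np.argwhere(l==k)[:,::-1].astype(np.float32));zz=np.percentile(z[l==k],90);print(s[k],c[k].round(),cc,r,zz.round(4),onz("wrist",cc,zz,T).round(4))
go((.452,.099,.18))
E
```

```text
[ 579   13   61   65 2700] [613.  47.] (612.0, 44.0) 38.600616455078125 0.0953 [[0.6567 0.0011 0.0953]]
[ 417   57   65   58 2750] [448.  86.] (448.55084228515625, 84.29096221923828) 34.13481521606445 0.0993 [[0.534  0.0472 0.0993]]
[299  63  52  54 850] [324.  89.] (324.4867248535156, 89.38704681396484) 27.172758102416992 0.0805 [[0.4497 0.1008 0.0805]]
[356 121  51  50 781] [380. 144.] (381.4261474609375, 145.28408813476562) 25.42782974243164 0.0804 [[0.4654 0.0325 0.0804]]
[ 468  122   64   56 2614] [500. 149.] (499.6513977050781, 148.58978271484375) 31.682918548583984 0.0992 [[ 0.5454 -0.0224  0.0992]]
[  0 338  38  29 501] [ 15. 350.] (19.5, 350.5) 21.50591278076172 0.1021 [[0.0564 0.0651 0.1021]]
pos [0.4062 0.0292 0.2534] rot [1.7999e+02 1.0000e-02 5.6010e+01] t 2.4 -> offset [ 0.835 -0.011  0.734]
```

View pics/w1.png

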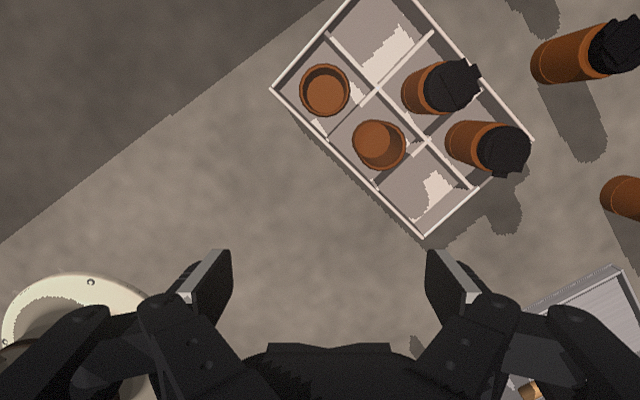

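The wrist view shows the empties at (324,89) and (381,145), the kept jars behind them at (440,85) and (490,148), and clear space around the fingers for a diagonal grasp.

>>> servo_tool:
  rows:
    - {"offset": [0.4, -0.01, 0], "yaw": 0, "claw": 0}
    - {"offset": [0.83, -0.02, 0.3], "yaw": 0, "claw": 0}
    - {"offset": [0.83, -0.02, 0.73], "yaw": 0, "claw": 0}
    - {"offset": [0.83, -0.02, 0.73], "yaw": 0, "claw": 0}
    - {"offset": [0.83, -0.02, 0.73], "yaw": 0, "claw": 0}

```text
time: 3.02
ee_pos: [0.4511, 0.0999, 0.1821]
tcp_rot: [179.9, -0.1, 56.1]
wrist_force: [-0.1, -0.1, 0.8]
opening: 0.0855
grasp_force: 0.0
```

>>> servo_tool:
  rows:
    - {"offset": [0, 0, 0.3], "yaw": 0, "claw": 0}
    - {"offset": [0, 0, 0.6], "yaw": 0, "claw": 0}
    - {"offset": [0, 0, 0.8], "yaw": 0, "claw": 0}
    - {"offset": [0, 0, 1], "yaw": 0, "claw": 0}
    - {"offset": [0, 0, 1], "yaw": 0, "claw": 0}

```text
time: 3.65
ee_pos: [0.451, 0.1002, 0.0813]
tcp_rot: [180.0, -0.0, 56.1]
wrist_force: [0.1, 0.7, -0.2]
opening: 0.0854
grasp_force: 0.0
```

>>> servo_tool:
  rows:
    - {"offset": [0, 0, 0.08], "yaw": 0, "claw": 0}
    - {"offset": [0, 0, 0.08], "yaw": 0, "claw": 0}
    - {"offset": [0, 0, 0.08], "yaw": 0, "claw": 1}
    - {"offset": [0, 0, 0.08], "yaw": 0, "claw": 1}
    - {"offset": [0, 0, 0.08], "yaw": 0, "claw": 1}
    - {"offset": [0, 0, 0.08], "yaw": 0, "claw": 1}
    - {"offset": [0, 0, 0.08], "yaw": 0, "claw": 1}
    - {"offset": [0, 0, 0.08], "yaw": 0, "claw": 1}
  squeeze: 30

```text
time: 4.65
ee_pos: [0.4509, 0.1007, 0.0727]
tcp_rot: [180.0, -0.0, 56.2]
wrist_force: [-2.1, -0.3, 5.6]
opening: 0.0449
grasp_force: 30.7
```

>>> servo_tool:
  rows:
    - {"offset": [0, 0, -0.1], "yaw": 0, "claw": 1}
    - {"offset": [0, 0, -0.4], "yaw": 0, "claw": 1}
    - {"offset": [0, 0, -0.8], "yaw": 0, "claw": 1}
    - {"offset": [0, 0, -1], "yaw": 0, "claw": 1}
    - {"offset": [0, 0, -1], "yaw": 0, "claw": 1}

```text
time: 5.28
ee_pos: [0.4514, 0.1008, 0.1738]
tcp_rot: [179.9, -0.1, 56.2]
wrist_force: [-0.8, -0.5, -1.3]
opening: 0.0451
grasp_force: 30.9
```

>>> servo_tool:
  rows:
    - {"offset": [0.3, -0.15, 0], "yaw": 0, "claw": 1}
    - {"offset": [0.6, -0.3, 0], "yaw": 0, "claw": 1}
    - {"offset": [0.95, -0.46, 0], "yaw": 0, "claw": 1}
    - {"offset": [0.95, -0.46, 0], "yaw": 0, "claw": 1}

```text
time: 5.78
ee_pos: [0.465, 0.2068, 0.1705]
tcp_rot: [-179.9, 0.1, 56.3]
wrist_force: [-0.4, -0.4, -1.8]
opening: 0.0453
grasp_force: 31.0
```

>>> servo_tool:
  rows:
    - {"offset": [0.4, -0.2, 0], "yaw": 0, "claw": 1}
    - {"offset": [0.7, -0.35, 0], "yaw": 0, "claw": 1}
    - {"offset": [0.95, -0.46, 0], "yaw": 0, "claw": 1}
    - {"offset": [0.95, -0.46, 0], "yaw": 0, "claw": 1}
    - {"offset": [0.95, -0.46, 0], "yaw": 0, "claw": 1}

```text
time: 6.4
ee_pos: [0.4798, 0.3087, 0.1716]
tcp_rot: [-180.0, 0.1, 56.2]
wrist_force: [0.1, -0.7, -1.2]
opening: 0.0449
grasp_force: 31.0
```

>>> servo_tool:
  rows:
    - {"offset": [0, 0, 0.2], "yaw": 0, "claw": 1}
    - {"offset": [0, 0, 0.5], "yaw": 0, "claw": 1}
    - {"offset": [0, 0, 0.75], "yaw": 0, "claw": 1}
    - {"offset": [0, 0, 0.85], "yaw": 0, "claw": 1}
    - {"offset": [0, 0, 0.9], "yaw": 0, "claw": 1}
    - {"offset": [0, 0, 0.9], "yaw": 0, "claw": 1}

```text
time: 7.15
ee_pos: [0.4803, 0.3096, 0.0829]
tcp_rot: [180.0, -0.0, 56.2]
wrist_force: [0.1, 0.2, 0.1]
opening: 0.045
grasp_force: 31.0
```

```bash
python3 - <<'E'
from h import *
p,d=camera("scene");cv2.imwrite("pics/s1.png",cv2.resize(p[120:320,260:560,::-1],None,fx=2.6,fy=2.6,interpolation=cv2.INTER_CUBIC))
go((.48,.308,.0727))
E
```

```text
pos [0.4804 0.3097 0.0832] rot [ 1.7997e+02 -6.0000e-02  5.6160e+01] t 7.2 -> offset [-0.017  0.006  0.105]
```

View pics/s1.png

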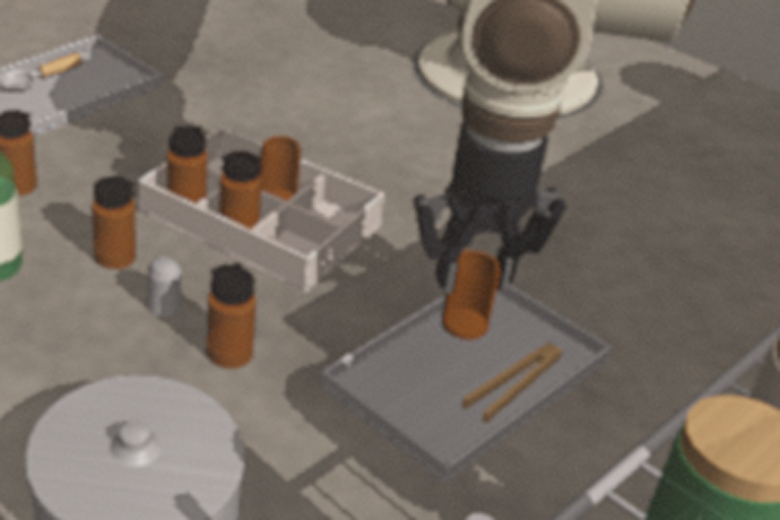

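The held jar leans about 12° in the picture. Perspective at that image position predicts about 11°, so it is vertical. It sits over the free strip, clear of the tongs.

>>> servo_tool:
  rows:
    - {"offset": [0, 0, 0.03], "yaw": 0, "claw": 1}
    - {"offset": [0, 0, 0.05], "yaw": 0, "claw": 1}
    - {"offset": [0, 0, 0.07], "yaw": 0, "claw": 1}
    - {"offset": [0, 0, 0.08], "yaw": 0, "claw": 1}
    - {"offset": [0, 0, 0.09], "yaw": 0, "claw": 1}
    - {"offset": [0, 0, 0.1], "yaw": 0, "claw": 1}
    - {"offset": [0, 0, 0.1], "yaw": 0, "claw": 1}

```text
time: 8.07
ee_pos: [0.4801, 0.3098, 0.0728]
tcp_rot: [180.0, -0.0, 56.2]
wrist_force: [-1.0, -1.1, 3.3]
opening: 0.0454
grasp_force: 31.4
```

>>> servo_tool:
  rows:
    - {"offset": [0, 0, 0], "yaw": 0, "claw": 0.3}
    - {"offset": [0, 0, 0], "yaw": 0, "claw": 0}
    - {"offset": [0, 0, 0], "yaw": 0, "claw": 0}
    - {"offset": [0, 0, 0], "yaw": 0, "claw": 0}
    - {"offset": [0, 0, 0], "yaw": 0, "claw": 0}
    - {"offset": [0, 0, -0.1], "yaw": 0, "claw": 0}
    - {"offset": [0, 0, -0.4], "yaw": 0, "claw": 0}
    - {"offset": [0, 0, -1], "yaw": 0, "claw": 0}
    - {"offset": [0, 0, -1], "yaw": 0, "claw": 0}

```text
time: 9.2
ee_pos: [0.4818, 0.3108, 0.1782]
tcp_rot: [179.8, -0.5, 56.2]
wrist_force: [0.6, 0.3, 0.0]
opening: 0.0855
grasp_force: 0.0
```

>>> servo_tool:
  rows:
    - {"offset": [-0.4, 0.24, 0], "yaw": 0, "claw": 0}
    - {"offset": [-0.8, 0.48, 0], "yaw": 0, "claw": 0}
    - {"offset": [-0.8, 0.48, 0], "yaw": 0, "claw": 0}

```text
time: 9.57
ee_pos: [0.4753, 0.2143, 0.1728]
tcp_rot: [180.0, -0.0, 56.0]
wrist_force: [1.0, 0.2, -0.5]
opening: 0.0857
grasp_force: 0.0
```

>>> servo_tool:
  rows:
    - {"offset": [-0.4, 0.24, 0], "yaw": 0, "claw": 0}
    - {"offset": [-0.8, 0.48, 0], "yaw": 0, "claw": 0}
    - {"offset": [-0.8, 0.48, 0], "yaw": 0, "claw": 0}

```text
time: 9.95
ee_pos: [0.4708, 0.1218, 0.1726]
tcp_rot: [180.0, -0.0, 56.0]
wrist_force: [0.1, 0.4, 0.3]
opening: 0.0855
grasp_force: 0.0
```

>>> servo_tool:
  rows:
    - {"offset": [-0.4, 0.24, 0], "yaw": 0, "claw": 0}
    - {"offset": [-0.8, 0.48, 0], "yaw": 0, "claw": 0}
    - {"offset": [-0.8, 0.48, 0], "yaw": 0, "claw": 0}
    - {"offset": [-0.8, 0.48, 0], "yaw": 0, "claw": 0}

```text
time: 10.45
ee_pos: [0.4665, 0.0311, 0.1723]
tcp_rot: [-180.0, -0.0, 56.2]
wrist_force: [0.6, 1.1, -0.0]
opening: 0.0856
grasp_force: 0.0
```

```bash
python3 - <<'E'
from h import *
go((.4665,.0315,.0727))
E
```

```text
pos [0.4665 0.0311 0.1723] rot [-1.800e+02 -3.000e-02  5.619e+01] t 10.45 -> offset [ 0.003 -0.002  0.996]
```

>>> servo_tool:
  rows:
    - {"offset": [0, 0, 0.3], "yaw": 0, "claw": 0}
    - {"offset": [0, 0, 0.6], "yaw": 0, "claw": 0}
    - {"offset": [0, 0, 0.8], "yaw": 0, "claw": 0}
    - {"offset": [0, 0, 1], "yaw": 0, "claw": 0}
    - {"offset": [0, 0, 1], "yaw": 0, "claw": 0}
    - {"offset": [0, 0, 1], "yaw": 0, "claw": 1}
    - {"offset": [0, 0, 1], "yaw": 0, "claw": 1}
    - {"offset": [0, 0, 1], "yaw": 0, "claw": 1}
    - {"offset": [0, 0, 1], "yaw": 0, "claw": 1}
    - {"offset": [0, 0, 1], "yaw": 0, "claw": 1}
    - {"offset": [0, 0, 1], "yaw": 0, "claw": 1}

```text
time: 11.82
ee_pos: [0.4666, 0.0303, 0.0733]
tcp_rot: [179.9, -0.1, 56.2]
wrist_force: [-0.9, 1.1, 5.4]
opening: 0.0451
grasp_force: 30.4
```

>>> servo_tool:
  rows:
    - {"offset": [0, 0, -0.1], "yaw": 0, "claw": 1}
    - {"offset": [0, 0, -0.4], "yaw": 0, "claw": 1}
    - {"offset": [0, 0, -0.8], "yaw": 0, "claw": 1}
    - {"offset": [0, 0, -1], "yaw": 0, "claw": 1}
    - {"offset": [0, 0, -1], "yaw": 0, "claw": 1}

```text
time: 12.45
ee_pos: [0.4668, 0.0301, 0.174]
tcp_rot: [179.9, -0.1, 56.2]
wrist_force: [0.1, 0.1, -1.3]
opening: 0.0452
grasp_force: 30.9
```

>>> servo_tool:
  rows:
    - {"offset": [0.3, -0.07, 0], "yaw": 0, "claw": 1}
    - {"offset": [0.65, -0.14, 0], "yaw": 0, "claw": 1}
    - {"offset": [0.97, -0.21, 0], "yaw": 0, "claw": 1}
    - {"offset": [0.97, -0.21, 0], "yaw": 0, "claw": 1}

```text
time: 12.95
ee_pos: [0.5025, 0.1238, 0.1706]
tcp_rot: [-179.9, 0.1, 56.3]
wrist_force: [0.1, -1.0, -0.9]
opening: 0.0451
grasp_force: 31.0
```

>>> servo_tool:
  rows:
    - {"offset": [0.3, -0.07, 0], "yaw": 0, "claw": 1}
    - {"offset": [0.65, -0.14, 0], "yaw": 0, "claw": 1}
    - {"offset": [0.97, -0.21, 0], "yaw": 0, "claw": 1}
    - {"offset": [0.97, -0.21, 0], "yaw": 0, "claw": 1}

```text
time: 13.45
ee_pos: [0.5391, 0.2154, 0.1708]
tcp_rot: [-179.9, 0.1, 56.3]
wrist_force: [0.4, -1.5, -1.0]
opening: 0.0455
grasp_force: 31.0
```

>>> servo_tool:
  rows:
    - {"offset": [0.3, -0.07, 0], "yaw": 0, "claw": 1}
    - {"offset": [0.65, -0.14, 0], "yaw": 0, "claw": 1}
    - {"offset": [0.97, -0.21, 0], "yaw": 0, "claw": 1}
    - {"offset": [0.97, -0.21, 0], "yaw": 0, "claw": 1}
    - {"offset": [0.97, -0.21, 0], "yaw": 0, "claw": 1}

```text
time: 14.08
ee_pos: [0.5754, 0.3056, 0.1719]
tcp_rot: [-180.0, 0.1, 56.1]
wrist_force: [0.1, 0.3, -0.7]
opening: 0.0455
grasp_force: 31.0
```

>>> servo_tool:
  rows:
    - {"offset": [0, 0, 0.2], "yaw": 0, "claw": 1}
    - {"offset": [0, 0, 0.5], "yaw": 0, "claw": 1}
    - {"offset": [0, 0, 0.75], "yaw": 0, "claw": 1}
    - {"offset": [0, 0, 0.85], "yaw": 0, "claw": 1}
    - {"offset": [0, 0, 0.9], "yaw": 0, "claw": 1}
    - {"offset": [0, 0, 0.92], "yaw": 0, "claw": 1}
    - {"offset": [0, 0, 0.94], "yaw": 0, "claw": 1}
    - {"offset": [0, 0, 0.96], "yaw": 0, "claw": 1}
    - {"offset": [0, 0, 0.96], "yaw": 0, "claw": 1}

```text
time: 15.2
ee_pos: [0.5757, 0.307, 0.0763]
tcp_rot: [-180.0, 0.0, 56.2]
wrist_force: [0.5, -0.2, -0.6]
opening: 0.0454
grasp_force: 31.0
```

>>> servo_tool:
  rows:
    - {"offset": [0, 0, 0.01], "yaw": 0, "claw": 1}
    - {"offset": [0, 0, 0.02], "yaw": 0, "claw": 1}
    - {"offset": [0, 0, 0.03], "yaw": 0, "claw": 1}
    - {"offset": [0, 0, 0.035], "yaw": 0, "claw": 1}
    - {"offset": [0, 0, 0.035], "yaw": 0, "claw": 1}

```text
time: 15.82
ee_pos: [0.5758, 0.3071, 0.0734]
tcp_rot: [180.0, -0.0, 56.2]
wrist_force: [-2.0, -1.0, 5.1]
opening: 0.0454
grasp_force: 31.5
```

>>> servo_tool:
  rows:
    - {"offset": [0, 0, 0], "yaw": 0, "claw": 0.3}
    - {"offset": [0, 0, 0], "yaw": 0, "claw": 0}
    - {"offset": [0, 0, 0], "yaw": 0, "claw": 0}
    - {"offset": [0, 0, 0], "yaw": 0, "claw": 0}
    - {"offset": [0, 0, 0], "yaw": 0, "claw": 0}
    - {"offset": [0, 0, -0.1], "yaw": 0, "claw": 0}
    - {"offset": [0, 0, -0.4], "yaw": 0, "claw": 0}
    - {"offset": [0, 0, -1], "yaw": 0, "claw": 0}
    - {"offset": [0, 0, -1], "yaw": 0, "claw": 0}

```text
time: 16.95
ee_pos: [0.5775, 0.3079, 0.1794]
tcp_rot: [179.8, -0.5, 56.2]
wrist_force: [-0.2, 0.1, -0.5]
opening: 0.0853
grasp_force: 0.0
```

>>> servo_tool:
  rows:
    - {"offset": [-0.5, 0.5, -0.4], "yaw": 0, "claw": 0}
    - {"offset": [-1, 0.8, -0.8], "yaw": 0, "claw": 0}
    - {"offset": [-1, 0.8, -0.8], "yaw": 0, "claw": 0}
    - {"offset": [-1, 0.8, -0.8], "yaw": 0, "claw": 0}

```text
time: 17.45
ee_pos: [0.587, 0.1784, 0.254]
tcp_rot: [179.9, -0.1, 56.1]
wrist_force: [0.5, -0.1, -0.9]
opening: 0.0849
grasp_force: 0.0
```

```bash
cat >> h.py <<'E'
def blobs(cam,img=None):
    o,T=pose();p,d=camera(cam);P=cloud(cam,d,T);z=P[...,2]
    if img: cv2.imwrite(img,p[:,:,::-1])
    X=P[...,0];Y=P[...,1]
    m=((z>.068)&(z<.11)&(X>.38)&(X<.72)&(Y>-.22)&(Y<.4)&(p.max(2)<130)).astype(np.uint8)
    n,l,s,c=cv2.connectedComponentsWithStats(m)
    for k in range(1,n):
        if s[k,4]>25:
            zz=np.percentile(z[l==k],85);mm=(l==k)&(z>zz-.006)
            cc,r=cv2.minEnclosingCircle(np.argwhere(mm)[:,::-1].astype(np.float32));q=onz(cam,cc,zz,T)[0]
            print(cam,s[k,4],np.round(cc),round(r,1),"pos",q.round(4),p[mm].mean(0).round())
E
python3 - <<'E'
from h import *
blobs("wrist","pics/w2.png");blobs("top","pics/t2.png");go((.673,.181,.25))
E
```

```text
wrist 511 [235.  70.] 28.1 pos [0.5765 0.3064 0.0799] [89. 55. 35.]
wrist 669 [151. 130.] 27.0 pos [0.4828 0.3086 0.0799] [78. 49. 32.]
wrist 60 [172. 128.] 8.3 pos [0.4982 0.3001 0.0756] [128.  73.  39.]
wrist 1792 [395. 179.] 24.3 pos [0.6403 0.1527 0.0951] [45. 41. 40.]
wrist 879 [502. 289.] 21.0 pos [0.6704 0.     0.0947] [41. 37. 36.]
wrist 1601 [364. 321.] 22.1 pos [0.5413 0.0476 0.0986] [44. 39. 38.]
wrist 138 [407. 344.] 19.2 pos [ 0.5573 -0.0202  0.073 ] [100.  59.  32.]
wrist 404 [410. 351.] 13.0 pos [ 0.5601 -0.011   0.0954] [31. 27. 26.]
top 163 [380. 179.] 7.0 pos [ 0.6762 -0.1838  0.0962] [40. 34. 31.]
top 167 [320. 182.] 7.0 pos [ 0.6699 -0.0037  0.096 ] [41. 37. 34.]
top 121 [268. 194.] 6.5 pos [0.6376 0.15   0.0965] [42. 38. 34.]
top 180 [329. 221.] 7.2 pos [ 0.5524 -0.0295  0.1001] [43. 37. 34.]
top 181 [304. 226.] 7.0 pos [0.5393 0.0459 0.0995] [48. 42. 39.]
pos [0.5864 0.18   0.2518] rot [-1.7995e+02  3.0000e-02  5.6180e+01] t 17.55 -> offset [0.49  0.713 0.017]
```

View pics/w2.png

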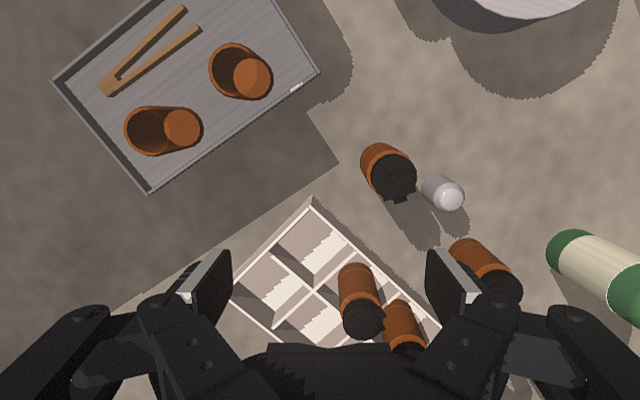

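The wrist view shows both empties upright in the tongs tray at (240,72) and (163,130). New jar 1 has been knocked to (390,172), world (0.639, 0.152), close to the shaker at (443,193). I'll turn 90° so the fingers clear the shaker.

>>> servo_tool:
  rows:
    - {"offset": [0.06, 0.6, 0], "yaw": 0.06, "claw": 0}
    - {"offset": [0.06, 0.6, 0], "yaw": 0.12, "claw": 0}
    - {"offset": [0.06, 0.6, 0], "yaw": 0.18, "claw": 0}
    - {"offset": [0.06, 0.6, 0], "yaw": 0.24, "claw": 0}
    - {"offset": [0.06, 0.6, 0], "yaw": 0.3, "claw": 0}
    - {"offset": [0.06, 0.6, 0.2], "yaw": 0.36, "claw": 0}
    - {"offset": [0.06, 0.6, 0.4], "yaw": 0.42, "claw": 0}
    - {"offset": [0.06, 0.6, 0.6], "yaw": 0.48, "claw": 0}
    - {"offset": [0.06, 0.6, 0.8], "yaw": 0.5, "claw": 0}
    - {"offset": [0.06, 0.6, 0.8], "yaw": 0.5, "claw": 0}
    - {"offset": [0.06, 0.6, 0.8], "yaw": 0.5, "claw": 0}

```text
time: 18.92
ee_pos: [0.6265, -0.0228, 0.1761]
tcp_rot: [-170.2, 2.1, -6.1]
wrist_force: [-0.2, -0.1, 0.6]
opening: 0.0851
grasp_force: 0.0
```

```bash
python3 - <<'E'
from h import *
blobs("wrist");go((.639,.1515,.069))
E
```

```text
wrist 84 [614.  76.] 30.0 pos [ 0.6917 -0.179   0.0695] [105.  60.  30.]
wrist 2508 [636. 106.] 37.1 pos [ 0.6757 -0.1765  0.0947] [35. 30. 31.]
wrist 52 [337. 117.] 18.8 pos [ 0.6853 -0.0171  0.0696] [96. 60. 37.]
wrist 3441 [318. 146.] 34.6 pos [ 0.67   -0.0075  0.0952] [47. 42. 42.]
wrist 108 [146. 186.] 25.2 pos [0.648  0.1432 0.0697] [85. 54. 34.]
wrist 2550 [122. 202.] 30.2 pos [0.6419 0.1449 0.0952] [52. 47. 47.]
wrist 1252 [ 18. 270.] 24.8 pos [0.5798 0.2941 0.0793] [63. 37. 20.]
wrist 249 [370. 288.] 29.6 pos [ 0.5553 -0.0302  0.073 ] [94. 60. 38.]
wrist 2906 [371. 310.] 31.5 pos [ 0.5542 -0.0315  0.0989] [54. 47. 46.]
wrist 257 [285. 304.] 27.1 pos [0.5408 0.0414 0.0729] [85. 54. 35.]
wrist 2221 [275. 321.] 27.3 pos [0.5438 0.0403 0.099 ] [44. 39. 38.]
wrist 47 [ 36. 338.] 7.2 pos [0.5011 0.311  0.0773] [80. 47. 25.]
pos [ 0.626  -0.0251  0.1763] rot [-170.27    2.07   -6.32] t 18.98 -> offset [-0.026 -1.563  1.358]
```

```bash
python3 - <<'E'
from h import *
o,T=pose();print(o['q'].round(1),o['qd'].round(1),o['time'])
E
```

```text
[ -6.4  16.6  14.4  90.    9.7 180. ] [ 1.2 -0.   1.3  0.5 -0.5 -0.1] 18.975
```

The last joint reached its range limit (yaw = q1 - q6 + 180), so I have to turn the other way. I'll back out with a small, raised step.

>>> servo_tool:
  rows:
    - {"offset": [0, 0, -0.3], "yaw": -0.1, "claw": 0}
    - {"offset": [0, 0, -0.5], "yaw": -0.2, "claw": 0}
    - {"offset": [0, 0, -0.5], "yaw": -0.3, "claw": 0}
    - {"offset": [0, 0, -0.5], "yaw": -0.3, "claw": 0}
    - {"offset": [0, 0, -0.5], "yaw": -0.3, "claw": 0}
    - {"offset": [0, 0, -0.5], "yaw": -0.3, "claw": 0}
    - {"offset": [0, 0, -0.5], "yaw": -0.3, "claw": 0}
    - {"offset": [0, 0, -0.5], "yaw": -0.3, "claw": 0}

```text
time: 19.98
ee_pos: [0.6277, -0.0312, 0.2264]
tcp_rot: [-172.6, -6.7, 47.2]
wrist_force: [0.7, 0.1, -0.2]
opening: 0.0855
grasp_force: 0.0
```

```bash
python3 - <<'E'
from h import *
o,T=pose();print(o['q'].round(1),o['qd'].round(1),o['time'],o['tcp_rot'],o['ee_pos'])
E
```

```text
[ -6.9  17.5  21.1  95.8   9.7 125.3] [-0.1  0.  -0.1 -0.  -0.1 -0.7] 19.975 [-172.61411032   -6.68692988   47.18101678] [ 0.62772816 -0.03116871  0.22637933]
```

The commanded orientation kept a 10° lean toward +y. Driving to the opposite q6 limit should mirror the effect and undo it, so I'll turn there at a safe height.

>>> servo_tool:
  rows:
    - {"offset": [0, 0, -0.2], "yaw": -0.055, "claw": 0}
    - {"offset": [0, 0, -0.4], "yaw": -0.11, "claw": 0}
    - {"offset": [0, 0, -0.4], "yaw": -0.165, "claw": 0}
    - {"offset": [0, 0, -0.4], "yaw": -0.22, "claw": 0}
    - {"offset": [0, 0, -0.4], "yaw": -0.275, "claw": 0}
    - {"offset": [0, 0, -0.4], "yaw": -0.33, "claw": 0}
    - {"offset": [0, 0, -0.4], "yaw": -0.385, "claw": 0}
    - {"offset": [0, 0, -0.4], "yaw": -0.44, "claw": 0}
    - {"offset": [0, 0, -0.4], "yaw": -0.495, "claw": 0}
    - {"offset": [0, 0, -0.4], "yaw": -0.55, "claw": 0}
    - {"offset": [0, 0, -0.4], "yaw": -0.605, "claw": 0}
    - {"offset": [0, 0, -0.4], "yaw": -0.66, "claw": 0}

```text
time: 21.48
ee_pos: [0.6283, -0.0381, 0.2657]
tcp_rot: [170.6, -3.1, 167.0]
wrist_force: [0.3, -0.4, 0.9]
opening: 0.0854
grasp_force: 0.0
```

>>> servo_tool:
  rows:
    - {"offset": [0, 0, 0], "yaw": -0.055, "claw": 0}
    - {"offset": [0, 0, 0], "yaw": -0.11, "claw": 0}
    - {"offset": [0, 0, 0], "yaw": -0.165, "claw": 0}
    - {"offset": [0, 0, 0], "yaw": -0.22, "claw": 0}
    - {"offset": [0, 0, 0], "yaw": -0.275, "claw": 0}
    - {"offset": [0, 0, 0], "yaw": -0.33, "claw": 0}
    - {"offset": [0, 0, 0], "yaw": -0.385, "claw": 0}
    - {"offset": [0, 0, 0], "yaw": -0.44, "claw": 0}
    - {"offset": [0, 0, 0], "yaw": -0.495, "claw": 0}
    - {"offset": [0, 0, 0], "yaw": -0.55, "claw": 0}
    - {"offset": [0, 0, 0], "yaw": -0.605, "claw": 0}
    - {"offset": [0, 0, 0], "yaw": -0.66, "claw": 0}

```text
time: 22.98
ee_pos: [0.6284, -0.038, 0.2657]
tcp_rot: [-178.2, 9.8, -74.3]
wrist_force: [-0.1, 1.1, 0.6]
opening: 0.0855
grasp_force: 0.0
```

>>> servo_tool:
  rows:
    - {"offset": [0, 0, 0], "yaw": -0.055, "claw": 0}
    - {"offset": [0, 0, 0], "yaw": -0.11, "claw": 0}
    - {"offset": [0, 0, 0], "yaw": -0.165, "claw": 0}
    - {"offset": [0, 0, 0], "yaw": -0.22, "claw": 0}
    - {"offset": [0, 0, 0], "yaw": -0.275, "claw": 0}
    - {"offset": [0, 0, 0], "yaw": -0.33, "claw": 0}
    - {"offset": [0, 0, 0], "yaw": -0.36, "claw": 0}
    - {"offset": [0, 0, 0], "yaw": -0.38, "claw": 0}
    - {"offset": [0, 0, 0], "yaw": -0.4, "claw": 0}
    - {"offset": [0, 0, 0], "yaw": -0.42, "claw": 0}

```text
time: 24.22
ee_pos: [0.6306, 0.0048, 0.2657]
tcp_rot: [-171.9, 0.8, -3.1]
wrist_force: [-0.3, -0.2, -0.5]
opening: 0.0854
grasp_force: 0.0
```

```bash
cat >> h.py <<'E'
def st():
    o,T=pose();print(o['q'].round(2),round(o['time'],2),o['tcp_rot'].round(2),o['ee_pos'].round(4),"lean deg",np.degrees(T[:2,2]).round(2))
E
python3 -c "
from h import *
st()"
```

```text
[  -2.94   17.53   25.73   98.96    8.1  -179.87] 24.23 [-171.9     0.78   -3.06] [0.6306 0.0048 0.2657] lean deg [-0.34  8.1 ]
```

>>> servo_tool:
  rows:
    - {"offset": [0, 0, 0], "yaw": -0.02, "claw": 0}
    - {"offset": [0, 0, 0], "yaw": -0.04, "claw": 0}
    - {"offset": [0, 0, 0], "yaw": -0.06, "claw": 0}
    - {"offset": [0, 0, 0], "yaw": -0.08, "claw": 0}
    - {"offset": [0, 0, 0], "yaw": -0.1, "claw": 0}
    - {"offset": [0, 0, 0], "yaw": -0.12, "claw": 0}

```text
time: 24.98
ee_pos: [0.6146, 0.1139, 0.2657]
tcp_rot: [-175.8, -1.9, 8.7]
wrist_force: [-0.7, 0.8, 0.2]
opening: 0.0857
grasp_force: 0.0
```

```bash
python3 -c "
from h import *
st()"
```

```text
[   8.74   14.03   21.65   95.72    4.19 -179.94] 24.98 [-175.81   -1.9     8.68] [0.6146 0.1139 0.2657] lean deg [1.24 4.42]
```

>>> servo_tool:
  rows:
    - {"offset": [0, 0, 0], "yaw": -0.02, "claw": 0}
    - {"offset": [0, 0, 0], "yaw": -0.04, "claw": 0}
    - {"offset": [0, 0, 0], "yaw": -0.06, "claw": 0}
    - {"offset": [0, 0, 0], "yaw": -0.08, "claw": 0}
    - {"offset": [0, 0, 0], "yaw": -0.1, "claw": 0}
    - {"offset": [0, 0, 0], "yaw": -0.13, "claw": 0}

```text
time: 25.72
ee_pos: [0.5759, 0.218, 0.2657]
tcp_rot: [179.3, -3.0, 21.0]
wrist_force: [0.1, 0.1, 0.0]
opening: 0.0856
grasp_force: 0.0
```

```bash
python3 -c "
from h import *
st()"
```

```text
[  21.01   11.57   18.77   94.2    -0.66 -179.94] 25.73 [179.34  -3.01  20.95] [0.5759 0.218  0.2657] lean deg [3.04 0.46]
```

>>> servo_tool:
  rows:
    - {"offset": [0, 0, 0], "yaw": 0.055, "claw": 0}
    - {"offset": [0, 0, 0], "yaw": 0.11, "claw": 0}
    - {"offset": [0, 0, 0], "yaw": 0.165, "claw": 0}
    - {"offset": [0, 0, 0], "yaw": 0.22, "claw": 0}
    - {"offset": [0, 0, 0], "yaw": 0.275, "claw": 0}
    - {"offset": [0, 0, 0], "yaw": 0.33, "claw": 0}
    - {"offset": [0, 0, 0], "yaw": 0.385, "claw": 0}
    - {"offset": [0, 0, 0], "yaw": 0.44, "claw": 0}
    - {"offset": [0, 0, 0], "yaw": 0.495, "claw": 0}
    - {"offset": [0, 0, 0], "yaw": 0.55, "claw": 0}
    - {"offset": [0, 0, 0], "yaw": 0.605, "claw": 0}
    - {"offset": [0, 0, 0], "yaw": 0.652, "claw": 0}

```text
time: 27.22
ee_pos: [0.5762, 0.2174, 0.2657]
tcp_rot: [-177.0, 0.8, -96.8]
wrist_force: [0.3, 0.5, -0.8]
opening: 0.0852
grasp_force: 0.0
```

>>> servo_tool:
  rows:
    - {"offset": [0, 0, 0], "yaw": 0.055, "claw": 0}
    - {"offset": [0, 0, 0], "yaw": 0.11, "claw": 0}
    - {"offset": [0, 0, 0], "yaw": 0.165, "claw": 0}
    - {"offset": [0, 0, 0], "yaw": 0.22, "claw": 0}
    - {"offset": [0, 0, 0], "yaw": 0.275, "claw": 0}
    - {"offset": [0, 0, 0], "yaw": 0.33, "claw": 0}
    - {"offset": [0, 0, 0], "yaw": 0.385, "claw": 0}
    - {"offset": [0, 0, 0], "yaw": 0.44, "claw": 0}
    - {"offset": [0, 0, 0], "yaw": 0.495, "claw": 0}
    - {"offset": [0, 0, 0], "yaw": 0.55, "claw": 0}
    - {"offset": [0, 0, 0], "yaw": 0.605, "claw": 0}
    - {"offset": [0, 0, 0], "yaw": 0.652, "claw": 0}

```text
time: 28.72
ee_pos: [0.5762, 0.2174, 0.2657]
tcp_rot: [177.9, 2.2, 145.8]
wrist_force: [-0.8, -0.1, -0.5]
opening: 0.0855
grasp_force: 0.0
```

```bash
python3 -c "
from h import *
st();blobs('top');go((.639,.151,.17),146.2);go((.639,.151,.069),146.2)"
```

```text
[20.94 11.58 18.79 94.21 -0.63 55.08] 28.73 [177.9    2.24 145.81] [0.5762 0.2174 0.2657] lean deg [3.03 0.48]
top 163 [380. 179.] 7.2 pos [ 0.6761 -0.1844  0.096 ] [40. 35. 32.]
top 166 [320. 183.] 7.2 pos [ 0.6673 -0.0042  0.0965] [41. 37. 35.]
top 166 [268. 192.] 7.2 pos [0.6413 0.152  0.0962] [41. 37. 34.]
top 177 [328. 221.] 6.9 pos [ 0.5522 -0.0275  0.0999] [44. 38. 34.]
top 182 [304. 226.] 7.1 pos [0.539  0.0462 0.0997] [49. 42. 39.]
pos [0.5762 0.2174 0.2657] rot [177.88   2.22 145.43] t 28.77 -> offset [-0.856 -0.227  0.984] -0.004
pos [0.5762 0.2174 0.2657] rot [177.88   2.22 145.43] t 28.77 -> offset [-0.817 -0.265  1.992] -0.004
```

>>> servo_tool:
  rows:
    - {"offset": [-0.5, -0.13, 0], "yaw": 0, "claw": 0}
    - {"offset": [-0.87, -0.23, 0.2], "yaw": 0, "claw": 0}
    - {"offset": [-0.87, -0.23, 0.6], "yaw": 0, "claw": 0}
    - {"offset": [-0.87, -0.23, 0.98], "yaw": 0, "claw": 0}
    - {"offset": [-0.87, -0.23, 0.98], "yaw": 0, "claw": 0}

```text
time: 29.4
ee_pos: [0.6394, 0.1501, 0.1671]
tcp_rot: [178.2, 2.0, 146.2]
wrist_force: [-0.9, 0.2, 0.6]
opening: 0.0853
grasp_force: 0.0
```

>>> servo_tool:
  rows:
    - {"offset": [0.02, -0.02, 0.4], "yaw": 0, "claw": 0}
    - {"offset": [0.03, -0.03, 0.7], "yaw": 0, "claw": 0}
    - {"offset": [0.04, -0.04, 0.9], "yaw": 0, "claw": 0}
    - {"offset": [0.04, -0.04, 1], "yaw": 0, "claw": 0}
    - {"offset": [0.04, -0.04, 1], "yaw": 0, "claw": 0}
    - {"offset": [0.04, -0.04, 1], "yaw": 0, "claw": 1}
    - {"offset": [0.04, -0.04, 1], "yaw": 0, "claw": 1}
    - {"offset": [0.04, -0.04, 1], "yaw": 0, "claw": 1}
    - {"offset": [0.04, -0.04, 1], "yaw": 0, "claw": 1}
    - {"offset": [0.04, -0.04, 1], "yaw": 0, "claw": 1}
    - {"offset": [0.04, -0.04, 1], "yaw": 0, "claw": 1}

```text
time: 30.78
ee_pos: [0.6412, 0.1501, 0.0714]
tcp_rot: [177.8, 2.3, 146.0]
wrist_force: [-0.2, 0.1, 5.1]
opening: 0.0449
grasp_force: 30.2
```

```bash
python3 -c "
from h import *
st();go((.640,.1515,.19));go((.526,.119,.19));go((.526,.119,.074))"
```

```text
[13.26 17.    3.76 73.61 -0.21 47.16] 30.77 [177.82   2.3  146.05] [0.6412 0.1501 0.0714] lean deg [3.12 0.52]
pos [0.6412 0.1501 0.0714] rot [177.82   2.3  146.05] t 30.77 -> offset [-0.03   0.05  -1.184] 
pos [0.6412 0.1501 0.0714] rot [177.82   2.3  146.05] t 30.77 -> offset [ 0.734 -0.855 -1.249] 
pos [0.6412 0.1501 0.0714] rot [177.82   2.3  146.05] t 30.77 -> offset [ 0.78  -0.899 -0.091]
```

>>> servo_tool:
  rows:
    - {"offset": [0, 0, -0.1], "yaw": 0, "claw": 1}
    - {"offset": [-0.02, 0.02, -0.4], "yaw": 0, "claw": 1}
    - {"offset": [-0.04, 0.04, -0.8], "yaw": 0, "claw": 1}
    - {"offset": [-0.04, 0.04, -1], "yaw": 0, "claw": 1}
    - {"offset": [-0.04, 0.04, -1], "yaw": 0, "claw": 1}

```text
time: 31.4
ee_pos: [0.6416, 0.1504, 0.1724]
tcp_rot: [177.8, 2.3, 146.0]
wrist_force: [-0.0, -0.3, -1.9]
opening: 0.0451
grasp_force: 31.3
```

>>> servo_tool:
  rows:
    - {"offset": [0.25, -0.3, -0.02], "yaw": 0, "claw": 1}
    - {"offset": [0.5, -0.6, -0.04], "yaw": 0, "claw": 1}
    - {"offset": [0.78, -0.9, -0.06], "yaw": 0, "claw": 1}
    - {"offset": [0.78, -0.9, -0.06], "yaw": 0, "claw": 1}
    - {"offset": [0.78, -0.9, -0.06], "yaw": 0, "claw": 1}

```text
time: 32.02
ee_pos: [0.5259, 0.119, 0.1694]
tcp_rot: [177.9, 2.2, 146.1]
wrist_force: [0.4, 0.8, -2.6]
opening: 0.0451
grasp_force: 31.6
```

```bash
python3 -c "
from h import *
st();blobs('wrist','pics/w3.png');go((.526,.119,.0754));
p,d=camera('scene');cv2.imwrite('pics/s3.png',cv2.resize(p[120:320,260:560,::-1],None,fx=2.6,fy=2.6,interpolation=cv2.INTER_CUBIC))"
```

```text
[12.84 -0.33 -4.75 82.55 -0.18 46.74] 32.02 [177.91   2.21 146.05] [0.5259 0.119  0.1694] lean deg [3.  0.5]
wrist 362 [543.   0.] 23.0 pos [0.4924 0.296  0.0771] [59. 34. 17.]
wrist 2478 [602. 106.] 39.6 pos [0.5692 0.3034 0.0798] [66. 39. 21.]
wrist 256 [328. 202.] 34.5 pos [0.5154 0.1282 0.1087] [103.  66.  44.]
wrist 683 [228. 274.] 22.3 pos [0.5225 0.0437 0.0959] [39. 33. 32.]
wrist 165 [152. 348.] 11.8 pos [ 0.5368 -0.0344  0.0991] [25. 23. 24.]
wrist 77 [197. 362.] 12.8 pos [ 0.5661 -0.0204  0.0962] [29. 26. 26.]
pos [0.5262 0.1191 0.1694] rot [177.92   2.21 146.05] t 32.08 -> offset [ 0.037 -0.036  0.939]
```

View pics/s3.png

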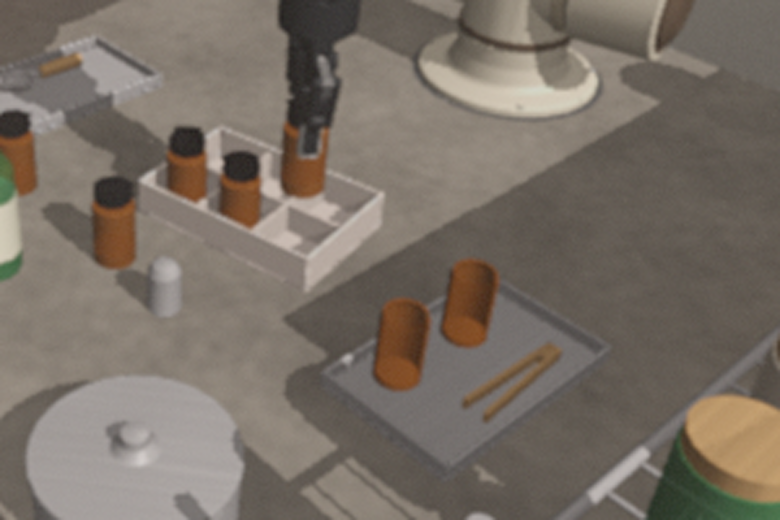

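Both empties stand in the tongs tray at (470,300) and (402,345), clear of the tongs. The held jar is above the free back-left cell.

>>> servo_tool:
  rows:
    - {"offset": [0.01, -0.01, 0.2], "yaw": 0, "claw": 1}
    - {"offset": [0.02, -0.02, 0.45], "yaw": 0, "claw": 1}
    - {"offset": [0.03, -0.03, 0.7], "yaw": 0, "claw": 1}
    - {"offset": [0.04, -0.04, 0.82], "yaw": 0, "claw": 1}
    - {"offset": [0.04, -0.04, 0.87], "yaw": 0, "claw": 1}
    - {"offset": [0.04, -0.04, 0.9], "yaw": 0, "claw": 1}
    - {"offset": [0.04, -0.04, 0.92], "yaw": 0, "claw": 1}
    - {"offset": [0.04, -0.04, 0.94], "yaw": 0, "claw": 1}
    - {"offset": [0.04, -0.04, 0.94], "yaw": 0, "claw": 1}

```text
time: 33.25
ee_pos: [0.5253, 0.1188, 0.076]
tcp_rot: [177.9, 2.2, 146.1]
wrist_force: [1.3, -0.0, -2.2]
opening: 0.0446
grasp_force: 31.6
```

>>> servo_tool:
  rows:
    - {"offset": [0, 0, 0], "yaw": 0, "claw": 0.3}
    - {"offset": [0, 0, 0], "yaw": 0, "claw": 0}
    - {"offset": [0, 0, 0], "yaw": 0, "claw": 0}
    - {"offset": [0, 0, 0], "yaw": 0, "claw": 0}
    - {"offset": [0, 0, 0], "yaw": 0, "claw": 0}
    - {"offset": [0, 0, -0.1], "yaw": 0, "claw": 0}
    - {"offset": [-0.02, 0.02, -0.4], "yaw": 0, "claw": 0}
    - {"offset": [-0.04, 0.04, -1], "yaw": 0, "claw": 0}
    - {"offset": [-0.04, 0.04, -1], "yaw": 0, "claw": 0}

```text
time: 34.38
ee_pos: [0.5275, 0.1194, 0.1818]
tcp_rot: [177.6, 2.6, 146.0]
wrist_force: [0.5, -0.9, 0.0]
opening: 0.0856
grasp_force: 0.0
```

```bash
python3 -c "
from h import *
st();blobs('top');go((.671,-.006,.2),56.2);"
```

```text
[12.84 -0.58 -3.65 83.4  -0.18 46.74] 34.38 [177.55   2.55 146.04] [0.5275 0.1194 0.1818] lean deg [3.48 0.61]
top 163 [380. 179.] 6.9 pos [ 0.6766 -0.1832  0.0961] [41. 35. 32.]
top 164 [320. 182.] 6.9 pos [ 0.67   -0.0052  0.0955] [43. 38. 36.]
top 74 [217. 216.] 7.3 pos [0.5749 0.3079 0.0814] [94. 59. 38.]
top 177 [328. 221.] 7.2 pos [ 0.5513 -0.0277  0.0998] [45. 39. 35.]
top 178 [304. 226.] 7.0 pos [0.5388 0.0465 0.0997] [50. 44. 40.]
top 80 [216. 247.] 7.5 pos [0.4797 0.3107 0.0813] [96. 63. 43.]
pos [0.5267 0.1192 0.179 ] rot [177.7    2.42 146.05] t 34.42 -> offset [-1.904 -0.227 -0.139] 0.499
```

>>> servo_tool:
  rows:
    - {"offset": [-0.5, -0.05, -0.03], "yaw": 0, "claw": 0}
    - {"offset": [-0.95, -0.11, -0.07], "yaw": 0, "claw": 0}
    - {"offset": [-0.95, -0.11, -0.07], "yaw": 0, "claw": 0}

```text
time: 34.8
ee_pos: [0.5989, 0.0549, 0.1848]
tcp_rot: [178.0, 2.2, 145.9]
wrist_force: [0.2, -0.1, 0.5]
opening: 0.0852
grasp_force: 0.0
```

>>> servo_tool:
  rows:
    - {"offset": [-0.5, -0.05, 0.03], "yaw": 0, "claw": 0}
    - {"offset": [-0.95, -0.11, 0.07], "yaw": 0, "claw": 0}
    - {"offset": [-0.95, -0.11, 0.07], "yaw": 0, "claw": 0}
    - {"offset": [-0.95, -0.11, 0.07], "yaw": 0, "claw": 0}

```text
time: 35.3
ee_pos: [0.67, -0.0048, 0.1818]
tcp_rot: [177.9, 2.1, 146.1]
wrist_force: [-0.4, 0.4, 0.3]
opening: 0.0855
grasp_force: 0.0
```

```bash
python3 -c "
from h import *
st();blobs('wrist');blobs('top');go((.670,-.005,.071));"
```

```text
[-0.63 18.05 17.27 86.32  0.55 33.29] 35.3 [177.94   2.13 146.06] [ 0.67   -0.0048  0.1818] lean deg [2.91 0.52]
wrist 1113 [266.   4.] 29.2 pos [0.5519 0.0365 0.0985] [44. 39. 39.]
wrist 4980 [173.  72.] 42.8 pos [ 0.5507 -0.0286  0.099 ] [45. 40. 39.]
wrist 2953 [322. 205.] 32.2 pos [ 0.6661 -0.0042  0.0951] [40. 35. 34.]
wrist 39 [130. 306.] 12.3 pos [ 0.6566 -0.1865  0.0697] [105.  60.  32.]
wrist 27 [131. 310.] 5.4 pos [ 0.6578 -0.1801  0.0779] [87. 49. 26.]
top 162 [380. 178.] 7.1 pos [ 0.6778 -0.1833  0.096 ] [40. 35. 31.]
top 72 [217. 216.] 7.5 pos [0.5748 0.3077 0.0821] [91. 58. 37.]
top 178 [278. 232.] 7.4 pos [0.5236 0.1209 0.0999] [48. 44. 40.]
top 77 [216. 247.] 7.5 pos [0.4799 0.3107 0.0823] [93. 59. 38.]
pos [ 0.67   -0.0044  0.1827] rot [177.9   2.2 146.1] t 35.4 -> offset [ 0.04  -0.046  1.116]
```

N1 now stands in its cell at (0.524, 0.121). Next is new jar 2.

>>> servo_tool:
  rows:
    - {"offset": [0.02, -0.02, 0.4], "yaw": 0, "claw": 0}
    - {"offset": [0.03, -0.03, 0.7], "yaw": 0, "claw": 0}
    - {"offset": [0.04, -0.04, 0.9], "yaw": 0, "claw": 0}
    - {"offset": [0.05, -0.04, 1], "yaw": 0, "claw": 0}
    - {"offset": [0.05, -0.04, 1], "yaw": 0, "claw": 0}

```text
time: 36.02
ee_pos: [0.6692, -0.0044, 0.0825]
tcp_rot: [177.9, 2.2, 146.1]
wrist_force: [-0.8, 0.2, 0.4]
opening: 0.0854
grasp_force: 0.0
```

>>> servo_tool:
  rows:
    - {"offset": [0.01, 0, 0.11], "yaw": 0, "claw": 0}
    - {"offset": [0.01, 0, 0.11], "yaw": 0, "claw": 0}
    - {"offset": [0.01, 0, 0.11], "yaw": 0, "claw": 1}
    - {"offset": [0.01, 0, 0.11], "yaw": 0, "claw": 1}
    - {"offset": [0.01, 0, 0.11], "yaw": 0, "claw": 1}
    - {"offset": [0.01, 0, 0.11], "yaw": 0, "claw": 1}
    - {"offset": [0.01, 0, 0.11], "yaw": 0, "claw": 1}
    - {"offset": [0.01, 0, 0.11], "yaw": 0, "claw": 1}

```text
time: 37.02
ee_pos: [0.6696, -0.0045, 0.0719]
tcp_rot: [177.9, 2.3, 146.0]
wrist_force: [-2.1, -1.4, 5.9]
opening: 0.0455
grasp_force: 30.4
```

>>> servo_tool:
  rows:
    - {"offset": [0, 0, -0.1], "yaw": 0, "claw": 1}
    - {"offset": [-0.02, 0.02, -0.4], "yaw": 0, "claw": 1}
    - {"offset": [-0.04, 0.04, -0.8], "yaw": 0, "claw": 1}
    - {"offset": [-0.04, 0.04, -1], "yaw": 0, "claw": 1}
    - {"offset": [-0.04, 0.04, -1], "yaw": 0, "claw": 1}

```text
time: 37.65
ee_pos: [0.6704, -0.0039, 0.1735]
tcp_rot: [177.8, 2.4, 146.1]
wrist_force: [0.4, 0.7, -1.3]
opening: 0.0455
grasp_force: 30.8
```

>>> servo_tool:
  rows:
    - {"offset": [-0.02, 0.02, -0.3], "yaw": 0, "claw": 1}
    - {"offset": [-0.02, 0.02, -0.5], "yaw": 0, "claw": 1}
    - {"offset": [-0.02, 0.02, -0.5], "yaw": 0, "claw": 1}

```text
time: 38.02
ee_pos: [0.6702, -0.0039, 0.2218]
tcp_rot: [177.9, 2.3, 146.1]
wrist_force: [0.1, 0.2, -1.6]
opening: 0.0454
grasp_force: 31.0
```

```bash
python3 -c "
from h import *
st();go((.453,.104,.22));"
```

```text
[-0.55 18.46 22.22 90.69  0.54 33.37] 38.02 [177.86   2.26 146.06] [ 0.6702 -0.0039  0.2218] lean deg [3.07 0.51]
pos [ 0.6702 -0.0039  0.2218] rot [177.86   2.26 146.06] t 38.02 -> offset [ 2.403 -0.314 -0.089]
```

>>> servo_tool:
  rows:
    - {"offset": [0.3, -0.04, -0.01], "yaw": 0, "claw": 1}
    - {"offset": [0.6, -0.08, -0.02], "yaw": 0, "claw": 1}
    - {"offset": [0.8, -0.1, -0.03], "yaw": 0, "claw": 1}

```text
time: 38.4
ee_pos: [0.5963, 0.0328, 0.2188]
tcp_rot: [178.0, 2.1, 146.1]
wrist_force: [0.9, 0.1, -1.5]
opening: 0.0453
grasp_force: 31.1
```

>>> servo_tool:
  rows:
    - {"offset": [0.4, -0.05, -0.01], "yaw": 0, "claw": 1}
    - {"offset": [0.8, -0.1, -0.03], "yaw": 0, "claw": 1}

```text
time: 38.65
ee_pos: [0.5241, 0.069, 0.2181]
tcp_rot: [178.0, 2.1, 146.0]
wrist_force: [-0.1, 1.7, -1.1]
opening: 0.0456
grasp_force: 31.0
```

>>> servo_tool:
  rows:
    - {"offset": [0.3, -0.05, -0.01], "yaw": 0, "claw": 1}
    - {"offset": [0.6, -0.08, -0.02], "yaw": 0, "claw": 1}
    - {"offset": [0.8, -0.11, -0.03], "yaw": 0, "claw": 1}
    - {"offset": [0.8, -0.11, -0.03], "yaw": 0, "claw": 1}
    - {"offset": [0.8, -0.11, -0.03], "yaw": 0, "claw": 1}

```text
time: 39.28
ee_pos: [0.4534, 0.104, 0.2191]
tcp_rot: [177.9, 2.2, 146.1]
wrist_force: [-0.0, 0.2, -1.0]
opening: 0.0455
grasp_force: 31.1
```

```bash
python3 -c "
from h import *
st();go((.453,.104,.0764));"
```

```text
[ 13.03 -10.09  -8.31  88.79  -0.2   46.92] 39.27 [177.94   2.19 146.06] [0.4534 0.104  0.2191] lean deg [2.97 0.48]
pos [0.4534 0.104  0.2191] rot [177.94   2.19 146.06] t 39.27 -> offset [ 0.058 -0.053  1.425]
```

>>> servo_tool:
  rows:
    - {"offset": [0.01, -0.01, 0.3], "yaw": 0, "claw": 1}
    - {"offset": [0.02, -0.02, 0.6], "yaw": 0, "claw": 1}
    - {"offset": [0.04, -0.04, 0.9], "yaw": 0, "claw": 1}
    - {"offset": [0.04, -0.04, 1], "yaw": 0, "claw": 1}
    - {"offset": [0.04, -0.04, 1], "yaw": 0, "claw": 1}

```text
time: 39.9
ee_pos: [0.453, 0.1036, 0.1197]
tcp_rot: [177.9, 2.2, 146.0]
wrist_force: [-0.4, -1.1, -1.2]
opening: 0.0456
grasp_force: 31.0
```

>>> servo_tool:
  rows:
    - {"offset": [0.01, -0.01, 0.2], "yaw": 0, "claw": 1}
    - {"offset": [0.02, -0.01, 0.3], "yaw": 0, "claw": 1}
    - {"offset": [0.02, -0.01, 0.36], "yaw": 0, "claw": 1}
    - {"offset": [0.02, -0.01, 0.38], "yaw": 0, "claw": 1}
    - {"offset": [0.02, -0.01, 0.4], "yaw": 0, "claw": 1}
    - {"offset": [0.02, -0.01, 0.42], "yaw": 0, "claw": 1}
    - {"offset": [0.02, -0.01, 0.42], "yaw": 0, "claw": 1}

```text
time: 40.78
ee_pos: [0.4529, 0.1045, 0.078]
tcp_rot: [177.9, 2.2, 146.0]
wrist_force: [-0.9, 0.4, -1.9]
opening: 0.0454
grasp_force: 31.1
```

>>> servo_tool:
  rows:
    - {"offset": [0, 0, 0], "yaw": 0, "claw": 0.3}
    - {"offset": [0, 0, 0], "yaw": 0, "claw": 0}
    - {"offset": [0, 0, 0], "yaw": 0, "claw": 0}
    - {"offset": [0, 0, 0], "yaw": 0, "claw": 0}
    - {"offset": [0, 0, 0], "yaw": 0, "claw": 0}
    - {"offset": [0, 0, -0.1], "yaw": 0, "claw": 0}
    - {"offset": [-0.02, 0.02, -0.4], "yaw": 0, "claw": 0}
    - {"offset": [-0.04, 0.04, -1], "yaw": 0, "claw": 0}
    - {"offset": [-0.04, 0.04, -1], "yaw": 0, "claw": 0}

```text
time: 41.9
ee_pos: [0.455, 0.1052, 0.1835]
tcp_rot: [177.6, 2.5, 146.0]
wrist_force: [0.7, 0.1, -0.5]
opening: 0.0854
grasp_force: 0.0
```

```bash
python3 -c "
from h import *
st();blobs('top');go((.677,-.184,.2),90);"
```

```text
[ 13.13 -10.65 -12.74  84.41  -0.2   47.03] 41.9 [177.57   2.53 146.04] [0.455  0.1052 0.1835] lean deg [3.45 0.6 ]
top 165 [380. 179.] 7.1 pos [ 0.6763 -0.1848  0.0954] [43. 37. 34.]
top 70 [216. 216.] 7.2 pos [0.5744 0.3085 0.0818] [94. 58. 37.]
top 178 [329. 221.] 7.2 pos [ 0.5519 -0.0291  0.1   ] [47. 41. 39.]
top 178 [304. 226.] 7.1 pos [0.539  0.0462 0.0997] [50. 44. 40.]
top 177 [278. 232.] 7.4 pos [0.5236 0.1209 0.0997] [46. 41. 38.]
top 72 [216. 247.] 7.5 pos [0.4799 0.311  0.0806] [96. 60. 39.]
pos [0.4542 0.105  0.1809] rot [177.71   2.4  146.04] t 41.95 -> offset [-3.467 -1.15  -0.092] 0.311
```

>>> servo_tool:
  rows:
    - {"offset": [-0.4, -0.15, -0.01], "yaw": 0, "claw": 0}
    - {"offset": [-0.87, -0.29, -0.02], "yaw": 0, "claw": 0}
    - {"offset": [-0.87, -0.29, -0.02], "yaw": 0, "claw": 0}

```text
time: 42.32
ee_pos: [0.5098, 0.0301, 0.1812]
tcp_rot: [178.0, 2.2, 145.9]
wrist_force: [-0.1, 0.3, 1.0]
opening: 0.0853
grasp_force: 0.0
```

>>> servo_tool:
  rows:
    - {"offset": [-0.4, -0.15, -0.01], "yaw": 0, "claw": 0}
    - {"offset": [-0.87, -0.29, -0.02], "yaw": 0, "claw": 0}
    - {"offset": [-0.87, -0.29, -0.02], "yaw": 0, "claw": 0}

```text
time: 42.7
ee_pos: [0.5654, -0.042, 0.1853]
tcp_rot: [178.0, 2.1, 145.9]
wrist_force: [-0.3, 0.5, -0.7]
opening: 0.0853
grasp_force: 0.0
```

>>> servo_tool:
  rows:
    - {"offset": [-0.4, -0.15, -0.01], "yaw": 0, "claw": 0}
    - {"offset": [-0.87, -0.29, -0.02], "yaw": 0, "claw": 0}
    - {"offset": [-0.87, -0.29, -0.02], "yaw": 0, "claw": 0}

```text
time: 43.08
ee_pos: [0.6211, -0.114, 0.1894]
tcp_rot: [178.0, 2.1, 146.0]
wrist_force: [-0.1, 1.4, -0.7]
opening: 0.0853
grasp_force: 0.0
```

>>> servo_tool:
  rows:
    - {"offset": [-0.4, -0.15, -0.01], "yaw": 0.05, "claw": 0}
    - {"offset": [-0.86, -0.28, -0.02], "yaw": 0.1, "claw": 0}
    - {"offset": [-0.86, -0.28, -0.02], "yaw": 0.15, "claw": 0}
    - {"offset": [-0.86, -0.28, -0.02], "yaw": 0.2, "claw": 0}
    - {"offset": [-0.86, -0.28, -0.02], "yaw": 0.25, "claw": 0}
    - {"offset": [-0.86, -0.28, -0.02], "yaw": 0.31, "claw": 0}
    - {"offset": [-0.86, -0.28, -0.02], "yaw": 0.31, "claw": 0}
    - {"offset": [-0.86, -0.28, -0.02], "yaw": 0.31, "claw": 0}

```text
time: 44.08
ee_pos: [0.676, -0.1834, 0.1955]
tcp_rot: [177.0, -0.5, 90.6]
wrist_force: [-0.2, 1.2, -0.2]
opening: 0.0856
grasp_force: 0.0
```

```bash
python3 -c "
from h import *
st();blobs('wrist','pics/w4.png');go((.677,-.184,.071));go((.677,-.184,.171))"
```

```text
[-15.67  22.95  25.08  89.38   1.31  73.79] 44.08 [176.99  -0.49  90.58] [ 0.676  -0.1834  0.1955] lean deg [3.   0.52]
wrist 310 [134.   2.] 22.6 pos [ 0.554  -0.0483  0.0742] [95. 57. 33.]
wrist 2612 [322. 211.] 29.5 pos [ 0.6756 -0.1849  0.0951] [39. 35. 34.]
pos [ 0.6761 -0.1837  0.1954] rot [176.99  -0.48  90.53] t 44.12 -> offset [-0.014 -0.056  1.243] 
pos [ 0.6761 -0.1837  0.1954] rot [176.99  -0.48  90.53] t 44.12 -> offset [-0.006 -0.004  0.245]
```

View pics/w4.png

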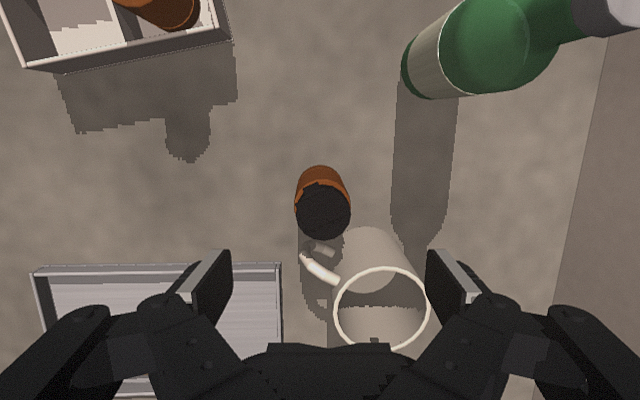

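The jar is at (322,200), with the mug rim at (382,308) and its handle at (320,265) just below it. The fingers straddle the jar along x and stay clear of the mug.

>>> servo_tool:
  rows:
    - {"offset": [0, -0.02, 0.4], "yaw": 0, "claw": 0}
    - {"offset": [0, -0.03, 0.7], "yaw": 0, "claw": 0}
    - {"offset": [0, -0.04, 0.9], "yaw": 0, "claw": 0}
    - {"offset": [0, -0.05, 1], "yaw": 0, "claw": 0}
    - {"offset": [0, -0.05, 1], "yaw": 0, "claw": 0}

```text
time: 44.75
ee_pos: [0.6763, -0.1834, 0.0949]
tcp_rot: [177.0, -0.5, 90.4]
wrist_force: [-0.7, 0.8, 0.3]
opening: 0.0855
grasp_force: 0.0
```

>>> servo_tool:
  rows:
    - {"offset": [-0.01, -0.01, 0.12], "yaw": 0, "claw": 0}
    - {"offset": [-0.01, -0.01, 0.24], "yaw": 0, "claw": 0}
    - {"offset": [-0.01, -0.01, 0.24], "yaw": 0, "claw": 0}
    - {"offset": [-0.01, -0.01, 0.24], "yaw": 0, "claw": 1}
    - {"offset": [-0.01, -0.01, 0.24], "yaw": 0, "claw": 1}
    - {"offset": [-0.01, -0.01, 0.24], "yaw": 0, "claw": 1}
    - {"offset": [-0.01, -0.01, 0.24], "yaw": 0, "claw": 1}
    - {"offset": [-0.01, -0.01, 0.24], "yaw": 0, "claw": 1}
    - {"offset": [-0.01, -0.01, 0.24], "yaw": 0, "claw": 1}

```text
time: 45.88
ee_pos: [0.6771, -0.1844, 0.0721]
tcp_rot: [176.9, -0.5, 90.3]
wrist_force: [-2.1, 0.8, 5.5]
opening: 0.0449
grasp_force: 31.0
```

>>> servo_tool:
  rows:
    - {"offset": [0, 0, -0.1], "yaw": 0, "claw": 1}
    - {"offset": [0, 0.02, -0.4], "yaw": 0, "claw": 1}
    - {"offset": [0, 0.04, -0.8], "yaw": 0, "claw": 1}
    - {"offset": [0, 0.05, -1], "yaw": 0, "claw": 1}
    - {"offset": [0, 0.05, -1], "yaw": 0, "claw": 1}

```text
time: 46.5
ee_pos: [0.6773, -0.1854, 0.1735]
tcp_rot: [176.8, -0.4, 90.3]
wrist_force: [0.0, 0.1, -1.9]
opening: 0.0448
grasp_force: 31.0
```

>>> servo_tool:
  rows:
    - {"offset": [0, 0.02, -0.3], "yaw": -0.05, "claw": 1}
    - {"offset": [0, 0.03, -0.5], "yaw": -0.1, "claw": 1}
    - {"offset": [0, 0.03, -0.5], "yaw": -0.15, "claw": 1}
    - {"offset": [0, 0.03, -0.5], "yaw": -0.2, "claw": 1}
    - {"offset": [0, 0.03, -0.5], "yaw": -0.25, "claw": 1}
    - {"offset": [0, 0.03, -0.5], "yaw": -0.31, "claw": 1}
    - {"offset": [0, 0.03, -0.5], "yaw": -0.31, "claw": 1}

```text
time: 47.38
ee_pos: [0.6767, -0.1855, 0.2198]
tcp_rot: [177.9, 2.1, 146.0]
wrist_force: [0.6, -0.4, -1.4]
opening: 0.0451
grasp_force: 31.1
```

```bash
python3 -c "
from h import *
st();go((.482,-.041,.22),146.2);go((.482,-.041,.077),146.2);blobs('top')"
```

```text
[-15.82  23.76  28.87  92.46   1.31  18.19] 47.38 [177.93   2.11 145.98] [ 0.6767 -0.1855  0.2198] lean deg [2.91 0.54]
pos [ 0.6767 -0.1855  0.2198] rot [177.93   2.11 145.98] t 47.38 -> offset [ 2.42   0.112 -0.087] -0.001
pos [ 0.6767 -0.1855  0.2198] rot [177.93   2.11 145.98] t 47.38 -> offset [2.473 0.06  1.341] -0.001
top 77 [217. 215.] 7.5 pos [0.575  0.3081 0.0815] [89. 56. 37.]
top 178 [329. 221.] 7.2 pos [ 0.5513 -0.0287  0.0998] [47. 42. 38.]
top 179 [304. 226.] 7.0 pos [0.5387 0.0465 0.1005] [44. 39. 36.]
top 178 [278. 231.] 6.9 pos [0.5249 0.1218 0.0999] [43. 37. 35.]
top 76 [216. 247.] 7.5 pos [0.4791 0.3103 0.0809] [91. 57. 36.]
top 181 [284. 255.] 7.2 pos [0.454  0.105  0.0994] [43. 38. 36.]
```

>>> servo_tool:
  rows:
    - {"offset": [0.3, 0.01, -0.01], "yaw": 0, "claw": 1}
    - {"offset": [0.6, 0.03, -0.02], "yaw": 0, "claw": 1}
    - {"offset": [0.81, 0.04, -0.03], "yaw": 0, "claw": 1}

```text
time: 47.8
ee_pos: [0.6109, -0.1364, 0.2209]
tcp_rot: [177.9, 2.2, 145.8]
wrist_force: [1.1, 0.2, -1.5]
opening: 0.045
grasp_force: 31.1
```

>>> servo_tool:
  rows:
    - {"offset": [0.4, 0.02, -0.01], "yaw": 0, "claw": 1}
    - {"offset": [0.81, 0.04, -0.03], "yaw": 0, "claw": 1}

```text
time: 48.05
ee_pos: [0.5457, -0.088, 0.2206]
tcp_rot: [177.9, 2.2, 145.8]
wrist_force: [0.4, 0.6, -0.3]
opening: 0.045
grasp_force: 31.1
```

>>> servo_tool:
  rows:
    - {"offset": [0.3, 0.01, -0.01], "yaw": 0, "claw": 1}
    - {"offset": [0.6, 0.03, -0.02], "yaw": 0, "claw": 1}
    - {"offset": [0.8, 0.03, -0.03], "yaw": 0, "claw": 1}
    - {"offset": [0.8, 0.03, -0.03], "yaw": 0, "claw": 1}
    - {"offset": [0.8, 0.03, -0.03], "yaw": 0, "claw": 1}

```text
time: 48.68
ee_pos: [0.4825, -0.0417, 0.2213]
tcp_rot: [177.9, 2.2, 145.9]
wrist_force: [-0.2, 0.3, -1.2]
opening: 0.045
grasp_force: 31.1
```

```bash
python3 -c "
from h import *
st();go((.482,-.041,.077));"
```

```text
[-5.37 -7.44 -5.74 88.72  0.77 28.67] 48.67 [177.89   2.24 145.95] [ 0.4825 -0.0417  0.2213] lean deg [3.04 0.49]
pos [ 0.4825 -0.0417  0.2213] rot [177.89   2.24 145.95] t 48.67 -> offset [ 0.065 -0.05   1.441]
```

>>> servo_tool:
  rows:
    - {"offset": [0.01, -0.01, 0.3], "yaw": 0, "claw": 1}
    - {"offset": [0.02, -0.02, 0.6], "yaw": 0, "claw": 1}
    - {"offset": [0.04, -0.04, 0.9], "yaw": 0, "claw": 1}
    - {"offset": [0.04, -0.04, 1], "yaw": 0, "claw": 1}
    - {"offset": [0.04, -0.04, 1], "yaw": 0, "claw": 1}

```text
time: 49.3
ee_pos: [0.4819, -0.042, 0.1211]
tcp_rot: [177.9, 2.2, 146.0]
wrist_force: [0.2, -0.6, -0.4]
opening: 0.0451
grasp_force: 31.1
```

>>> servo_tool:
  rows:
    - {"offset": [0.01, -0.01, 0.2], "yaw": 0, "claw": 1}
    - {"offset": [0.02, -0.01, 0.3], "yaw": 0, "claw": 1}
    - {"offset": [0.02, -0.01, 0.37], "yaw": 0, "claw": 1}
    - {"offset": [0.02, -0.01, 0.4], "yaw": 0, "claw": 1}
    - {"offset": [0.02, -0.01, 0.42], "yaw": 0, "claw": 1}
    - {"offset": [0.02, -0.01, 0.44], "yaw": 0, "claw": 1}
    - {"offset": [0.02, -0.01, 0.44], "yaw": 0, "claw": 1}

```text
time: 50.18
ee_pos: [0.4819, -0.041, 0.0772]
tcp_rot: [177.9, 2.2, 146.0]
wrist_force: [0.0, -0.3, -1.3]
opening: 0.0453
grasp_force: 31.1
```

>>> servo_tool:
  rows:
    - {"offset": [0, 0, 0], "yaw": 0, "claw": 0.3}
    - {"offset": [0, 0, 0], "yaw": 0, "claw": 0}
    - {"offset": [0, 0, 0], "yaw": 0, "claw": 0}
    - {"offset": [0, 0, 0], "yaw": 0, "claw": 0}
    - {"offset": [0, 0, 0], "yaw": 0, "claw": 0}
    - {"offset": [0, 0, -0.1], "yaw": 0, "claw": 0}
    - {"offset": [-0.02, 0.02, -0.4], "yaw": 0, "claw": 0}
    - {"offset": [-0.04, 0.04, -1], "yaw": 0, "claw": 0}
    - {"offset": [-0.04, 0.04, -1], "yaw": 0, "claw": 0}

```text
time: 51.3
ee_pos: [0.484, -0.041, 0.1829]
tcp_rot: [177.7, 2.6, 146.0]
wrist_force: [-0.8, -0.4, -0.0]
opening: 0.0853
grasp_force: 0.0
```

>>> servo_tool:
  rows:
    - {"offset": [0.3, 0.4, -0.4], "yaw": 0, "claw": 0}
    - {"offset": [0.4, 0.8, -0.8], "yaw": 0, "claw": 0}
    - {"offset": [0.6, 1, -0.8], "yaw": 0, "claw": 0}
    - {"offset": [0.6, 1, -0.8], "yaw": 0, "claw": 0}

```text
time: 51.8
ee_pos: [0.4837, 0.0763, 0.2588]
tcp_rot: [177.9, 2.2, 146.2]
wrist_force: [-0.1, -0.4, -0.5]
opening: 0.0855
grasp_force: 0.0
```

>>> servo_tool:
  rows:
    - {"offset": [0, -0.4, 0], "yaw": 0, "claw": 0}
    - {"offset": [0, -0.8, 0], "yaw": 0, "claw": 0}
    - {"offset": [0, -1, 0], "yaw": 0, "claw": 0}
    - {"offset": [0, -1, 0], "yaw": 0, "claw": 0}
    - {"offset": [0, -1, 0], "yaw": 0, "claw": 0}

```text
time: 52.42
ee_pos: [0.4284, -0.0081, 0.2547]
tcp_rot: [177.9, 2.2, 146.0]
wrist_force: [0.2, -0.2, 0.1]
opening: 0.0855
grasp_force: 0.0
```

```bash
python3 -c "
from h import *
st();blobs('top','pics/t5.png')
p,d=camera('scene');cv2.imwrite('pics/s5.png',cv2.resize(p[120:320,200:500,::-1],None,fx=2.6,fy=2.6,interpolation=cv2.INTER_CUBIC))"
```

```text
[ -1.44 -14.37  -7.88  93.49   0.58  32.52] 52.42 [177.9    2.22 146.01] [ 0.4284 -0.0081  0.2547] lean deg [3.01 0.51]
top 77 [217. 215.] 7.4 pos [0.5756 0.3079 0.0822] [93. 58. 37.]
top 181 [328. 221.] 7.2 pos [ 0.5513 -0.0277  0.1001] [46. 40. 37.]
top 179 [304. 226.] 7.1 pos [0.5387 0.045  0.0997] [47. 41. 37.]
top 178 [278. 231.] 7.0 pos [0.5251 0.1215 0.0995] [43. 38. 36.]
top 181 [334. 243.] 7.2 pos [ 0.487  -0.0447  0.1003] [45. 39. 36.]
top 76 [216. 247.] 7.5 pos [0.4799 0.3109 0.0814] [94. 59. 38.]
top 182 [284. 255.] 7.0 pos [0.4537 0.1042 0.1009] [46. 41. 38.]
```

View pics/s5.png

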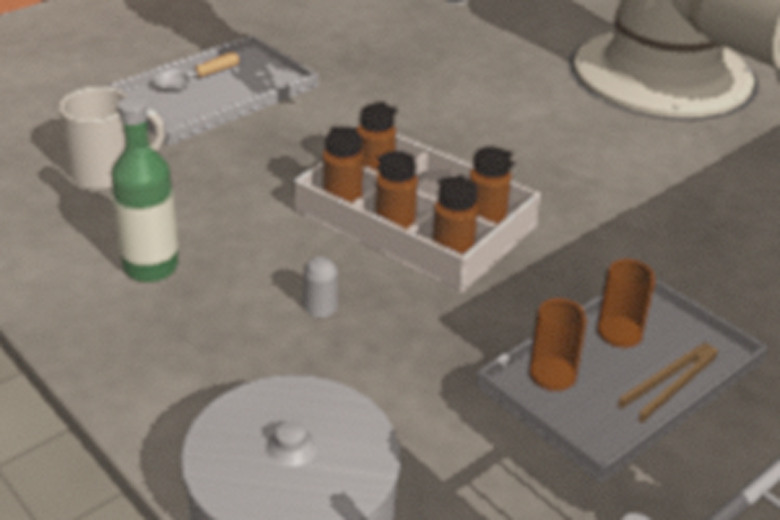

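View pics/t5.png

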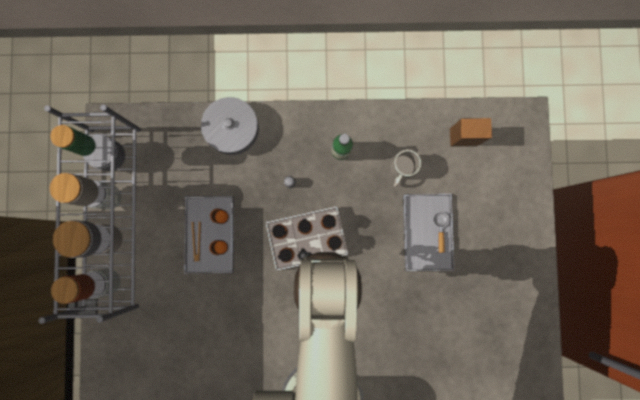

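Both views show five capped jars upright in five organizer cells, around (345,165), (378,140), (397,190), (456,215) and (491,185) in the scene crop. Both empties stand in the tongs tray at (557,345) and (626,300), the row holds only the shaker, and the gripper is clear.

```bash
python3 -c "
from workcell import *
print(job_done())"
```

```text
the job is handed in; nothing more can be done
None
```

The job is handed in (result not reported): in the final views both empties stand in the left tray with the tongs, and the three new jars stand upright in free organizer cells beside the two kept ones.

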